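# Re-equip the relay base of the extruder heater controller

## Robot

A 6-joint arm with a two-finger parallel gripper is mounted at the origin on the work surface. World frame = base frame: x ahead of the robot, y to its left, z up, the work surface at z = 0. Lengths are in mm, angles in degrees, forces in N, time in s.
With the tool pointing down it reaches from about 300 to 850 mm from the base axis. Payload 4.2 kg.
Tool frame: the origin (TCP) lies between the finger pads; the fingertips stand ahead of it and the grasp point (between the pads) lies 8 mm behind it (env.tip_reach is the x of the fingertips in the tool frame, in mm); x points along the fingers, y is the direction in which the jaws open and shut, and the axes are right-handed (so a half turn about x gives the same grasp; the last joint's range is limited). The gripper opens to 91 mm and grips with 3 to 60 N. Pads are 32 mm wide; open, the fingers measure 118 mm over their backs; the gripper's body (76 mm by 178 mm) begins 60 mm behind the grasp point.
Start: joints at [-70.588, 18.312, 89.639, -0, 72.044, -1.146], TCP at [201.916, -538.4, 197.276] pointing down, gripper open.
Joint ranges: [-177.97, 177.97], [-48.28, 115.42], [12.27, 149.76], [-77.06, 257.06], [2.81, 150.46], [-146.56, 146.56]. Speed limits (degrees/s): [147.25, 147.25, 180, 180, 180, 180].

## Interface

Orientations are given as [roll, pitch, yaw] about the fixed x, y, z axes, in that order (R = Rz(yaw) Ry(pitch) Rx(roll)).
In Python, from workcell import env, cams gives the robot as it stands.
- The arm moves only by the tool arm_command, never from a script. Its argument "deltas" is a list of rows, each a list of 3 entries, a list of its own where there are three numbers: the opening, from 0 (shut) to 1 (fully open), then the shift along the world's x, y, z in mm, then the turn about the world's z in rad. A call has 1 to 20 rows; each row is the pose to reach, as a shift and turn from the pose commanded when the call began; what a row does not reach only later rows make up. A row lasts 1/10 s, in which the tool goes at most 50 mm and 8.59 degrees, less where a joint would pass 70% of its speed; a pose out of reach is approached as far as the arm can. A call with a gripper value outside its range is refused whole. The fingers move at their own pace and stop on an object; "grip_force" is the grip in N (left out, the last holds). Time passes only in rows, so rows that repeat a pose let the fingers close. It gives the time, the measured TCP pose, the force and the opening at its end, in the units of the state.
- env.state(): the state, without advancing time (a new reading comes with each control period).
- cams.grab_frame(name): name is "side" or "top"; returns a dict with "img" (480x640x3 uint8, red, green, blue), "K" (3x3 intrinsics, pixels), "rvec" (rotation vector, rad) and "tvec" (3), from world to camera coordinates, as OpenCV has them. Camera axes: x right, y down, z forward; pixel columns grow to the right and rows downward; lengths in mm; the calibration is good to about 2 mm. A picture is of the moment at which its call begins. There is no depth.
- env.job_done(): hands the job in, once; it reports no verdict.
Trained networks look in a picture, given as the dict that the camera call returned (one of the last four; its "shot" number tells which), for a name from the list of things; names that differ only in an ending like _2 or _b are one class to them, and where a whole thing is asked for, a point or a joint stands for the part that bears it (a point fixed in the world has none). Each returns a list of dicts, best first, with "conf" (0 to 1); they miss things now and then, are a little off and sometimes report something else, mostly with a low value. They report only what shows in the picture. A call takes as long as a camera call. They do not tell look-alikes from the thing itself.
- cams.silhouettes(picture, name): "region" (480x640 bool, what is visible of it) and "centre" ([column, row] in pixels, amid what is visible of it).
The state is a dict: "time_s": time; "qpos": joint angles; "qvel": joint speeds; "effort": joint torques, N m; "ee_pos": TCP position; "ee_rot": TCP orientation; "force": force on the tool from outside, world axes, zero at the start; "torque": the same for the moment, N m; "gripper_width": finger opening in mm.
Only numpy, scipy, OpenCV 4.12 (cv2) and the standard library are available. Lean on these libraries where they do the work, as an engineer would, in place of code of your own. Each camera call takes 0.05 s, during which the arm holds its last target.

## Task

Get the relay base ready for service: plug every relay on the mat fully home into a socket of its own (any socket), and drop the two steel locking pins all the way through the two eyelets of the base's rear flange, one in each. Only then take the perforated guard panel out of its stand and lean it centred against the two posts at the front of the base, its long lower edge on the bench and its top tipped back towards the relays. Leave the cup, the blue lid and the screwdriver where they are.

Things in the scene. Friction and masses are not known exactly. Their poses are not given: they have to be found in the camera images.
- base: Fixed relay base, at a small yaw. Origin: on the bench under the middle of its white socket block, 60 (x) x 214 (y) x 40 mm high, with four square sockets in a row; x points to its rear, away from the robot, y along the row, z up. Behind the block an aluminium flange 10 thick, x = 30 to 76 mm, top at z = 40; in front two steel posts (see post_mid).
- socket0 (a point): Centre of the mouth of socket 0 on the block's top face (base frame: x 0, y -75 mm, z 40). Square hole 38 x 38, 18 deep, small chamfer, sides along the base's x and y; sockets are 50 mm apart. Axes as the base.
- socket1 (a point): Centre of the mouth of socket 1 on the block's top face (base frame: x 0, y -25 mm, z 40). Square hole 38 x 38, 18 deep, small chamfer, sides along the base's x and y; sockets are 50 mm apart. Axes as the base.
- socket2 (a point): Centre of the mouth of socket 2 on the block's top face (base frame: x 0, y 25 mm, z 40). Square hole 38 x 38, 18 deep, small chamfer, sides along the base's x and y; sockets are 50 mm apart. Axes as the base.
- socket3 (a point): Centre of the mouth of socket 3 on the block's top face (base frame: x 0, y 75 mm, z 40). Square hole 38 x 38, 18 deep, small chamfer, sides along the base's x and y; sockets are 50 mm apart. Axes as the base.
- eye0 (a point): Centre of the mouth of eyelet 0 on the flange's top face (base frame: x 53, y -75, z 40 mm). Round through hole 11 mm in diameter in the 10 mm flange, small chamfer, 30 mm of free space below. Axes as the base.
- eye1 (a point): Centre of the mouth of eyelet 1 on the flange's top face (base frame: x 53, y 75, z 40 mm). Round through hole 11 mm in diameter in the 10 mm flange, small chamfer, 30 mm of free space below. Axes as the base.
- post_mid (a point): Midway between the two posts' front top edges (base frame x -60, y 0, z 85 mm). Dark steel posts 12 (x) x 14 (y) x 85 mm high at base y = +-100 mm, front faces at x = -60; nothing reaches farther forward. Axes as the base.
- mat: Fixed dark rubber work mat, 300 x 300 x 3 mm, on which the relays stand; origin under its centre, on the bench.
- relay0: Loose plug-in relay, 130 g, may be absent (None): black square plug 36 x 36 x 16 high, weighted, below a white square body 40 x 40 x 28 high. Origin: centre of the plug's underside; x, y along its sides, z up. Stands on its plug on the mat. All alike; quarter turns make no difference. Home, the body rests on the block, origin 16 mm below the socket's mouth.
- relay1: Loose plug-in relay, 130 g, may be absent (None): black square plug 36 x 36 x 16 high, weighted, below a white square body 40 x 40 x 28 high. Origin: centre of the plug's underside; x, y along its sides, z up. Stands on its plug on the mat. All alike; quarter turns make no difference. Home, the body rests on the block, origin 16 mm below the socket's mouth.
- relay2: Loose plug-in relay, 130 g, may be absent (None): black square plug 36 x 36 x 16 high, weighted, below a white square body 40 x 40 x 28 high. Origin: centre of the plug's underside; x, y along its sides, z up. Stands on its plug on the mat. All alike; quarter turns make no difference. Home, the body rests on the block, origin 16 mm below the socket's mouth.
- relay3: Loose plug-in relay, 130 g, may be absent (None): black square plug 36 x 36 x 16 high, weighted, below a white square body 40 x 40 x 28 high. Origin: centre of the plug's underside; x, y along its sides, z up. Stands on its plug on the mat. All alike; quarter turns make no difference. Home, the body rests on the block, origin 16 mm below the socket's mouth.
- pin_holder: Fixed aluminium block 110 (x) x 44 (y) x 40 high in which the two pins stand upright, 64 mm apart along its x, in 11 mm holes. Origin under its centre.
- pin0: Loose steel locking pin, 60 g: round shaft 8 mm in diameter, 34 long, tapered tip, below a round head 20 mm in diameter, 36 high. Origin: the tip; z up along the pin. At the start it stands in the holder, head's underside at z = 40 mm. Fully in an eyelet, the head rests on the flange, origin 34 mm below the mouth. Both alike.
- pin1: Loose steel locking pin, 60 g: round shaft 8 mm in diameter, 34 long, tapered tip, below a round head 20 mm in diameter, 36 high. Origin: the tip; z up along the pin. At the start it stands in the holder, head's underside at z = 40 mm. Fully in an eyelet, the head rests on the flange, origin 34 mm below the mouth. Both alike.
- stand: Fixed dark steel stand for the guard, 160 (x) x 70 (y): 6 mm foot plate and two rails 30 high that leave a slot 10 mm wide along x. Origin under its centre; rail tops at z = 36 mm.
- guard: Loose perforated aluminium guard panel 250 (x) x 8 (y) x 130 (z) mm, about 300 g. Origin: centre of its lower edge face; z up the panel, y its normal; both faces alike. At the start it stands upright in the stand's slot, lower edge 6 mm above the bench.
- guard_top (a point): Centre of the guard's upper edge, 130 mm along z from its origin.
- jar: Bystander: open clear plastic cup, 90 in diameter, 55 high; origin under its centre.
- jar_lid: Bystander: flat blue lid, 94 in diameter, 10 high, on the bench.
- driver: Bystander: screwdriver lying on the bench.
Mind the look-alikes: they are no part of the job. Leave any pink, turquoise or yellow look-alike of the pin1 alone.

How it is judged (in metres and radians):
On the way, in this order (a step that is already met when the one before it is completed fails the run):
1. every relay that is present is home in a socket and both pins are through the eyelets, with the guard still in its stand (((horizontal distance between relay0 and socket0 below 0.005 m and z of relay0 in the frame of socket0 below -0.013 m and angle between relay0's own z axis and vertical below 0.08 rad) or (horizontal distance between relay0 and socket1 below 0.005 m and z of relay0 in the frame of socket1 below -0.013 m and angle between relay0's own z axis and vertical below 0.08 rad) or (horizontal distance between relay0 and socket2 below 0.005 m and z of relay0 in the frame of socket2 below -0.013 m and angle between relay0's own z axis and vertical below 0.08 rad) or (horizontal distance between relay0 and socket3 below 0.005 m and z of relay0 in the frame of socket3 below -0.013 m and angle between relay0's own z axis and vertical below 0.08 rad)) and ((horizontal distance between relay1 and socket0 below 0.005 m and z of relay1 in the frame of socket0 below -0.013 m and angle between relay1's own z axis and vertical below 0.08 rad) or (horizontal distance between relay1 and socket1 below 0.005 m and z of relay1 in the frame of socket1 below -0.013 m and angle between relay1's own z axis and vertical below 0.08 rad) or (horizontal distance between relay1 and socket2 below 0.005 m and z of relay1 in the frame of socket2 below -0.013 m and angle between relay1's own z axis and vertical below 0.08 rad) or (horizontal distance between relay1 and socket3 below 0.005 m and z of relay1 in the frame of socket3 below -0.013 m and angle between relay1's own z axis and vertical below 0.08 rad)) and ((horizontal distance between relay2 and socket0 below 0.005 m and z of relay2 in the frame of socket0 below -0.013 m and angle between relay2's own z axis and vertical below 0.08 rad) or (horizontal distance between relay2 and socket1 below 0.005 m and z of relay2 in the frame of socket1 below -0.013 m and angle between relay2's own z axis and vertical below 0.08 rad) or (horizontal distance between relay2 and socket2 below 0.005 m and z of relay2 in the frame of socket2 below -0.013 m and angle between relay2's own z axis and vertical below 0.08 rad) or (horizontal distance between relay2 and socket3 below 0.005 m and z of relay2 in the frame of socket3 below -0.013 m and angle between relay2's own z axis and vertical below 0.08 rad)) and ((horizontal distance between relay3 and socket0 below 0.005 m and z of relay3 in the frame of socket0 below -0.013 m and angle between relay3's own z axis and vertical below 0.08 rad) or (horizontal distance between relay3 and socket1 below 0.005 m and z of relay3 in the frame of socket1 below -0.013 m and angle between relay3's own z axis and vertical below 0.08 rad) or (horizontal distance between relay3 and socket2 below 0.005 m and z of relay3 in the frame of socket2 below -0.013 m and angle between relay3's own z axis and vertical below 0.08 rad) or (horizontal distance between relay3 and socket3 below 0.005 m and z of relay3 in the frame of socket3 below -0.013 m and angle between relay3's own z axis and vertical below 0.08 rad)) and (((horizontal distance between pin0 and eye0 below 0.005 m and z of pin0 in the frame of eye0 below -0.029 m and angle between pin0's own z axis and vertical below 0.12 rad) and (horizontal distance between pin1 and eye1 below 0.005 m and z of pin1 in the frame of eye1 below -0.029 m and angle between pin1's own z axis and vertical below 0.12 rad)) or ((horizontal distance between pin0 and eye1 below 0.005 m and z of pin0 in the frame of eye1 below -0.029 m and angle between pin0's own z axis and vertical below 0.12 rad) and (horizontal distance between pin1 and eye0 below 0.005 m and z of pin1 in the frame of eye0 below -0.029 m and angle between pin1's own z axis and vertical below 0.12 rad))) and distance of guard from where it was at the start of the episode below 0.03 m), for 0.2 s.
2. the guard leans against the posts (angle between guard's own z axis and vertical between 0.12 and 0.55 rad and height (world z) of guard below 0.012 m and angle between the x axis of guard and the y axis of base, either way round below 0.2 rad and y of guard in the frame of base between -0.025 and 0.025 m and x of guard in the frame of base between -0.135 and -0.065 m and x of guard_top in the frame of base between -0.07 and -0.02 m and contact force between guard and base above 0.05 N and linear speed of guard below 0.02 m/s), for 0.2 s.
At the end, for the whole second after the job is handed in: Relays present: each in a socket, within 5 mm, 13 mm or more deep, upright to 0.08 rad. A pin in each eyelet, tip 29 mm or more below its mouth. Guard: foot on the bench, 0.12 to 0.55 rad off upright, top back, touching the posts, square to 0.2 rad, centred to 25 mm, foot 65 to 135 mm ahead (all of step 2 and ((horizontal distance between relay0 and socket0 below 0.005 m and z of relay0 in the frame of socket0 below -0.013 m and angle between relay0's own z axis and vertical below 0.08 rad) or (horizontal distance between relay0 and socket1 below 0.005 m and z of relay0 in the frame of socket1 below -0.013 m and angle between relay0's own z axis and vertical below 0.08 rad) or (horizontal distance between relay0 and socket2 below 0.005 m and z of relay0 in the frame of socket2 below -0.013 m and angle between relay0's own z axis and vertical below 0.08 rad) or (horizontal distance between relay0 and socket3 below 0.005 m and z of relay0 in the frame of socket3 below -0.013 m and angle between relay0's own z axis and vertical below 0.08 rad)) and ((horizontal distance between relay1 and socket0 below 0.005 m and z of relay1 in the frame of socket0 below -0.013 m and angle between relay1's own z axis and vertical below 0.08 rad) or (horizontal distance between relay1 and socket1 below 0.005 m and z of relay1 in the frame of socket1 below -0.013 m and angle between relay1's own z axis and vertical below 0.08 rad) or (horizontal distance between relay1 and socket2 below 0.005 m and z of relay1 in the frame of socket2 below -0.013 m and angle between relay1's own z axis and vertical below 0.08 rad) or (horizontal distance between relay1 and socket3 below 0.005 m and z of relay1 in the frame of socket3 below -0.013 m and angle between relay1's own z axis and vertical below 0.08 rad)) and ((horizontal distance between relay2 and socket0 below 0.005 m and z of relay2 in the frame of socket0 below -0.013 m and angle between relay2's own z axis and vertical below 0.08 rad) or (horizontal distance between relay2 and socket1 below 0.005 m and z of relay2 in the frame of socket1 below -0.013 m and angle between relay2's own z axis and vertical below 0.08 rad) or (horizontal distance between relay2 and socket2 below 0.005 m and z of relay2 in the frame of socket2 below -0.013 m and angle between relay2's own z axis and vertical below 0.08 rad) or (horizontal distance between relay2 and socket3 below 0.005 m and z of relay2 in the frame of socket3 below -0.013 m and angle between relay2's own z axis and vertical below 0.08 rad)) and ((horizontal distance between relay3 and socket0 below 0.005 m and z of relay3 in the frame of socket0 below -0.013 m and angle between relay3's own z axis and vertical below 0.08 rad) or (horizontal distance between relay3 and socket1 below 0.005 m and z of relay3 in the frame of socket1 below -0.013 m and angle between relay3's own z axis and vertical below 0.08 rad) or (horizontal distance between relay3 and socket2 below 0.005 m and z of relay3 in the frame of socket2 below -0.013 m and angle between relay3's own z axis and vertical below 0.08 rad) or (horizontal distance between relay3 and socket3 below 0.005 m and z of relay3 in the frame of socket3 below -0.013 m and angle between relay3's own z axis and vertical below 0.08 rad)) and (((horizontal distance between pin0 and eye0 below 0.005 m and z of pin0 in the frame of eye0 below -0.029 m and angle between pin0's own z axis and vertical below 0.12 rad) and (horizontal distance between pin1 and eye1 below 0.005 m and z of pin1 in the frame of eye1 below -0.029 m and angle between pin1's own z axis and vertical below 0.12 rad)) or ((horizontal distance between pin0 and eye1 below 0.005 m and z of pin0 in the frame of eye1 below -0.029 m and angle between pin0's own z axis and vertical below 0.12 rad) and (horizontal distance between pin1 and eye0 below 0.005 m and z of pin1 in the frame of eye0 below -0.029 m and angle between pin1's own z axis and vertical below 0.12 rad)))).
It fails at once if the clear pellet cup is pushed more than 3 cm from its place (distance of jar from where it was at the start of the episode above 0.03 m).
It fails at once if the blue lid is pushed more than 3 cm from its place (distance of jar_lid from where it was at the start of the episode above 0.03 m).
It fails at once if the screwdriver is pushed more than 3 cm from its place (distance of driver from where it was at the start of the episode above 0.03 m).
Of relay0, relay1, relay2, relay3 only 3 to 4 are there at a start; the rules pass over those that are not, and their reading is None.
At some moment in a run one of relay0, relay1, relay2, relay3 may be knocked a few centimetres aside while the robot is not near it.
It also fails if it takes over 192 s, if anything falls off the work surface, if the arm or the gripper's body presses on something with over 40 N, if the wrist force passes 120 N, or if a joint passes its speed limit or range.

## Working session

There is one attempt and no reset: what is moved stays moved. The work goes in short steps, Python scripts to look and compute and a tool call to move; the robot and the scene stay as the last step left them, time stands still between calls to the robot, and variables do not carry over. Pictures are saved under pics/ and viewed, and the job is handed in when it is done.

Besides the shell and the picture viewer there is one more tool, called after ">>>" as name([rows], argument=value, ...), one row to a line, values as JSON. arm_command: Moves the arm, as the interface text tells. Its arguments: {"type":"object","properties":{"deltas":{"type":"array","items":{"type":"array"}},"grip_force":{"type":"number"}},"required":["deltas"]}

```bash
ls; mkdir -p pics
python3 - <<'E'
from workcell import env, cams
import cv2
print(env.state()); print(env.tip_reach)
for n in ("top","side"):
    f=cams.grab_frame(n); cv2.imwrite(f"pics/{n}0.png",f["img"][:,:,::-1]); print(n,f["K"],f["rvec"],f["tvec"])
E
```

```text
pics
{'time_s': 0.0, 'qpos': array([-7.05906529e+01,  1.83511100e+01,  8.97071850e+01,  1.37950075e-03,
        7.20430443e+01, -1.14541389e+00]), 'qvel': array([-0.07097204, -0.00030986,  0.02158747, -0.06582099, -0.05189059,
       -0.07102057]), 'effort': array([-2.35036074e-03, -4.12476790e+01, -2.31978124e+01,  7.23236147e-02,
        4.57358616e-02, -1.33881108e-04]), 'ee_pos': array([ 201.71793914, -537.88100235,  196.42035039]), 'ee_rot': array([-91.88690318,  89.89865215, 108.66743137]), 'force': array([-0.32363394,  0.28950924, -0.09279372]), 'torque': array([ 0.03271961, -0.00648307, -0.01337273]), 'gripper_width': 91.18458229267446}
11.0
top [[499.90941711   0.         319.85103979]
 [  0.         499.90941711 231.50621835]
 [  0.           0.           1.        ]] [ 2.16884057 -2.11680786  0.19844743] [ -31.92773014  625.863691   1005.57014057]
side [[582.49774292   0.         318.77312482]
 [  0.         582.49774292 242.607171  ]
 [  0.           0.           1.        ]] [ 2.25618203 -0.92345146  0.34021897] [-448.37699428  386.25506498  987.66863919]
```

View pics/top0.png

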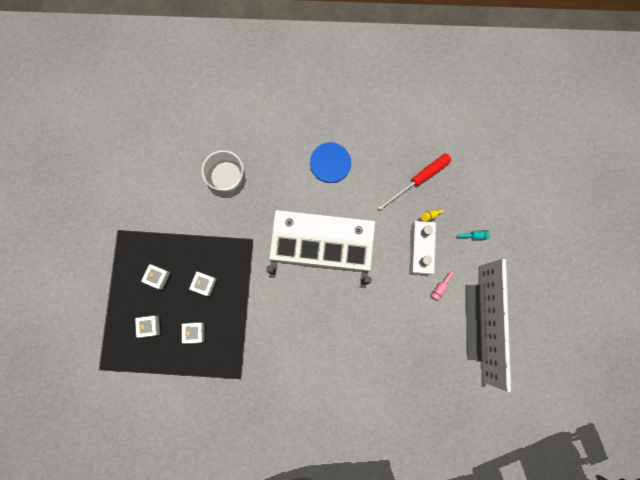

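View pics/side0.png

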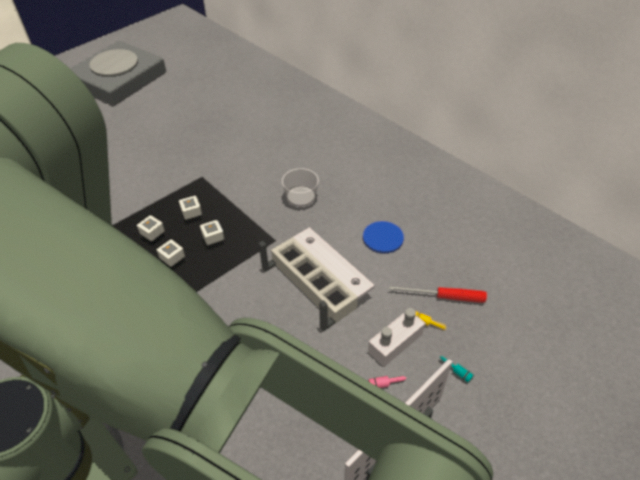

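```bash
cat > h.py <<'E'
from workcell import env, cams
import cv2, numpy as np
from scipy.spatial.transform import Rotation as Ro
from scipy.optimize import least_squares
def R_state(s=None):
    s=s or env.state(); return Ro.from_euler('xyz',s["ee_rot"],degrees=True).as_matrix()
def proj(f,P):
    return cv2.projectPoints(np.asarray(P,float).reshape(-1,1,3),f["rvec"],f["tvec"],f["K"],None)[0].reshape(-1,2)
def ray(f,uv):
    R=cv2.Rodrigues(f["rvec"])[0]; c=-R.T@f["tvec"].ravel()
    d=R.T@np.linalg.inv(f["K"])@np.array([uv[0],uv[1],1.0]); return c,d/np.linalg.norm(d)
def onz(f,uv,z):
    c,d=ray(f,uv); return c+d*(z-c[2])/d[2]
def tri(obs):
    A=np.zeros((3,3));b=np.zeros(3)
    for f,uv in obs:
        c,d=ray(f,uv);M=np.eye(3)-np.outer(d,d);A+=M;b+=M@c
    p=np.linalg.solve(A,b)
    return p,[proj(f,p)[0]-uv for f,uv in obs]
def crop(f,x0,y0,w,h,s,name,marks=()):
    im=f["img"][y0:y0+h,x0:x0+w,::-1]
    im=cv2.resize(im,None,fx=s,fy=s,interpolation=cv2.INTER_CUBIC)
    for (u,v) in marks:
        cv2.circle(im,(int((u-x0+.5)*s),int((v-y0+.5)*s)),3,(0,0,255),1)
    cv2.imwrite("pics/"+name,im)
E
python3 - <<'E'
from h import *
import pickle
print(R_state())
t=cams.grab_frame("top"); s=cams.grab_frame("side")
pickle.dump((t,s),open("f0.pkl","wb"))
for n in ["base","relay0","pin0","pin_holder","stand","guard","jar","jar_lid","driver"]:
    for f,nm in((t,"top"),(s,"side")):
        for d in cams.silhouettes(f,n):
            print(n,nm,round(d["conf"],2),np.round(d["centre"],1),int(d["region"].sum()))
for f in (t,s):
    R=cv2.Rodrigues(f["rvec"])[0]; print((-R.T@f["tvec"].ravel()).round(0))
crop(t,260,200,200,150,4,"a.png"); crop(s,240,200,200,150,4,"b.png"); crop(t,90,220,180,170,4,"c.png")
E
```

```text
[[-5.31034853e-04  3.51136607e-01 -9.36324090e-01]
 [ 1.48751757e-03 -9.36322909e-01 -3.51137007e-01]
 [-9.99998753e-01 -1.57926453e-03 -2.51017744e-05]]
base top 0.66 [322.2 239.9] 5297
base side 0.96 [319.1 272.6] 5493
base side 0.3 [382.7 239.2] 1039
relay0 top 0.71 [204.6 283.4] 419
relay0 top 0.65 [155.3 277.4] 449
relay0 top 0.63 [193.7 333.3] 424
relay0 top 0.6 [148.  325.4] 470
relay0 side 0.83 [214.5 234.5] 351
relay0 side 0.71 [186.7 209.1] 389
relay0 side 0.64 [168.8 254. ] 506
relay0 side 0.61 [149.3 227.8] 517
pin0 top 0.65 [477.6 232.3] 207
pin0 top 0.58 [417.4 210.6] 136
pin0 top 0.54 [426.4 257.5] 112
pin0 top 0.52 [439.5 288.2] 212
pin0 top 0.45 [425.7 229.8] 108
pin0 side 0.73 [427.7 311.8] 199
pin0 side 0.71 [457.3 372.2] 288
pin0 side 0.68 [381.5 377.9] 251
pin0 side 0.65 [170.1 255.7] 536
pin0 side 0.52 [387.5 334. ] 189
pin0 side 0.43 [409.9 318.3] 170
pin_holder top 0.82 [419.6 246.8] 1017
pin_holder top 0.56 [322.1 239.3] 5218
pin_holder side 0.91 [393.5 342.1] 1285
stand top 0.68 [475.7 323.7] 1433
stand side 0.45 [423.2 415.7] 136
guard top 0.69 [496.4 322.9] 2960
guard side 0.63 [417.5 400.7] 1578
guard side 0.35 [322.8 275.1] 5252
jar top 0.74 [221.9 171.5] 1381
jar top 0.37 [323.  242.1] 5337
jar side 0.63 [299.4 187.5] 1119
jar_lid top 0.62 [326.9 162.2] 1332
jar_lid side 0.66 [382.9 238.1] 1040
driver top 0.8 [429.4 170.3] 544
driver top 0.18 [322.8 241.1] 5312
driver side 0.84 [460.9 295.3] 651
driver side 0.45 [416.4 402.3] 1769
[4.510e+02 1.000e+00 1.096e+03]
[  68. -588.  988.]
```

View pics/a.png

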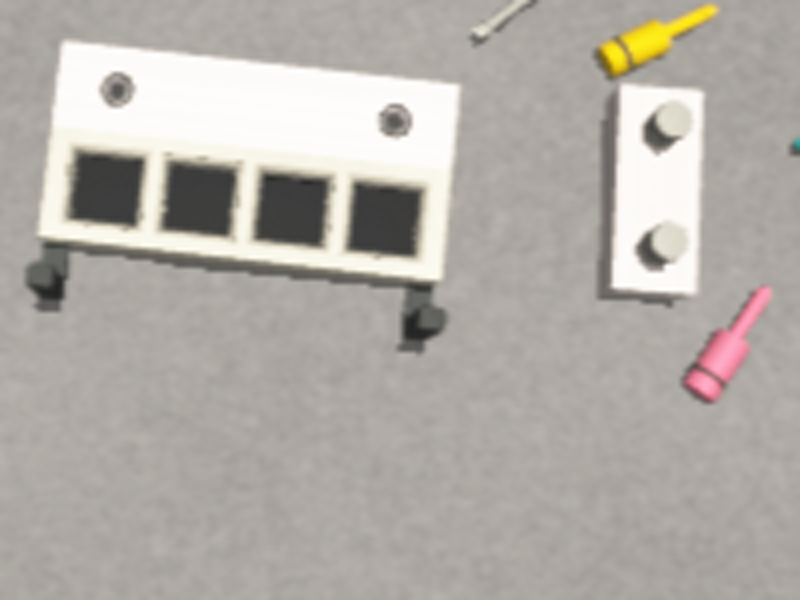

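View pics/b.png

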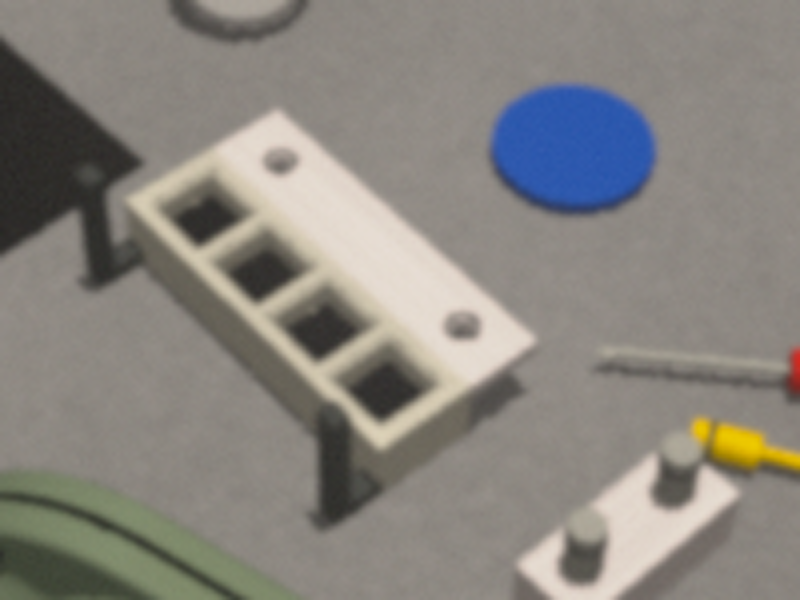

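View pics/c.png

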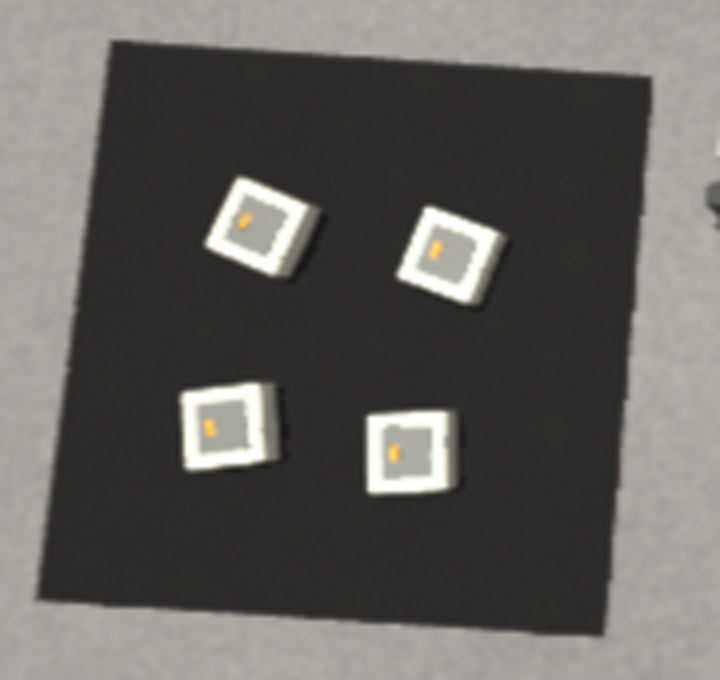

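```bash
cat >> h.py <<'E'
from scipy.ndimage import map_coordinates, gaussian_filter1d
def W(p,loc):  # p=(x,y,yaw,z0)
    c,s=np.cos(p[2]),np.sin(p[2]); l=np.asarray(loc,float)
    return np.c_[p[0]+c*l[:,0]-s*l[:,1],p[1]+s*l[:,0]+c*l[:,1],l[:,2]]
def edgefit(f,p0,segs,hw=4,it=8,sign=None,n=15,verbose=0,free=(0,1,2)):
    """segs: list of (A,B,pol) local 3D points; gradient searched along normal; pol: +1 brighter towards the left-normal side given by inward point I (A,B,I)"""
    g=f["img"].astype(float).mean(2); p=np.array(p0,float)
    for k in range(it):
        h=max(hw*(0.7**k),1.6)
        rows=[];res=[]
        obs=[]
        for A,B,I in segs:
            t=np.linspace(.1,.9,n)[:,None]; L=np.array(A)*(1-t)+np.array(B)*t
            uv=proj(f,W(p,L)); a,b,i=proj(f,W(p,[A,B,I])); d=(b-a)/np.linalg.norm(b-a); nn=np.array([-d[1],d[0]])
            if (i-a)@nn<0: nn=-nn   # nn points to inside (bright)
            off=np.arange(-h-1,h+1.01,.25)
            for l,q in zip(L,uv):
                pr=map_coordinates(g,[q[1]+off*nn[1],q[0]+off*nn[0]],order=1,mode='nearest')
                gr=np.gradient(gaussian_filter1d(pr,2.0)); gr[(abs(off)>h)]=-1
                j=gr.argmax()
                if gr[j]<1.5: continue
                w=np.clip(gr[max(0,j-4):j+5],0,None); o=(off[max(0,j-4):j+5]*w).sum()/w.sum()
                obs.append((l,q+o*nn,nn))
        Ls=np.array([o[0] for o in obs]);Q=np.array([o[1] for o in obs]);N=np.array([o[2] for o in obs])
        fr=list(free)
        def fun(x):
            pp=p.copy(); pp[fr]=x; return ((proj(f,W(pp,Ls))-Q)*N).sum(1)
        r=least_squares(fun,p[fr],loss='soft_l1',f_scale=.4,x_scale=[100 if i<2 else 1 for i in fr])
        p[fr]=r.x
    return p,np.sqrt(np.mean(fun(p[fr])**2)),len(obs)
def rect(x0,x1,y0,y1,z,edges="xXyY",inside=True):
    c=((x0+x1)/2,(y0+y1)/2,z); 
    if not inside: pass
    S={"x":((x0,y0,z),(x0,y1,z)),"X":((x1,y0,z),(x1,y1,z)),"y":((x0,y0,z),(x1,y0,z)),"Y":((x0,y1,z),(x1,y1,z))}
    out=[]
    for e in edges:
        A,B=S[e]; I=c
        if not inside: m=(np.array(A)+B)/2; I=tuple(2*m-np.array(c))
        out.append((A,B,I))
    return out
BASEOUT=rect(-30,76,-107,107,40)
SOCK=sum([rect(-19,19,y-19,y+19,40,inside=False) for y in(-75,-25,25,75)],[])
RELTOP=lambda z:rect(-20,20,-20,20,z)
E
python3 - <<'E'
from h import *
import pickle
t,s=pickle.load(open("f0.pkl","rb"))
P=[onz(t,(u,v),40) for u,v in((275,210),(375,221))]   # rear corners +y,-y
d=P[0]-P[1]; yaw=np.arctan2(-d[0],d[1]); m=(P[0]+P[1])/2; p0=[m[0]-76*np.cos(yaw),m[1]-76*np.sin(yaw),yaw]
print(P,p0,np.linalg.norm(d))
for f,nm in((t,"top"),(s,"side")):
  for seg,sn in((BASEOUT,"out"),(SOCK,"sock"),(BASEOUT+SOCK,"both"),(rect(-30,76,-107,107,40,"Xy" if nm=="side" else "XyY"),"o2")):
    p,r,n=edgefit(f,p0,seg,hw=4 if sn!="sock" else 3); print(nm,sn,p.round(4),round(r,2),n)
    if sn=="both": 
        mk=proj(f,W(p,[(x,y+a,40) for y in(-75,-25,25,75) for x in(-19,19) for a in(-19,19)]+[(53,75,40),(53,-75,40),(-30,107,40),(-30,-107,40),(76,107,40),(76,-107,40),(-60,100,85),(-60,-100,85)]))
        crop(f,260,190,130,100,6,nm+"fit.png",mk)
E
```

```text
[array([672.96975138,  80.68727837,  40.        ]), array([ 654.57203201, -135.19041657,   40.        ])] [np.float64(588.0453890612005), np.float64(-20.798023512169106), np.float64(-0.08501745379090596)] 216.66022996784102
top out [ 5.884306e+02 -2.025400e+01 -8.610000e-02] 0.32 60
top sock [ 5.876504e+02 -1.999680e+01 -8.640000e-02] 0.25 240
top both [ 5.877969e+02 -2.001820e+01 -8.640000e-02] 0.28 300
top o2 [ 5.888874e+02 -2.028260e+01 -8.610000e-02] 0.31 45
side out [ 5.882567e+02 -2.081880e+01 -8.320000e-02] 0.22 60
side sock [ 5.869822e+02 -2.206380e+01 -8.550000e-02] 0.18 240
side both [ 5.871619e+02 -2.182570e+01 -8.460000e-02] 0.28 300
side o2 [ 5.888513e+02 -2.098810e+01 -8.510000e-02] 0.11 30
```

View pics/topfit.png

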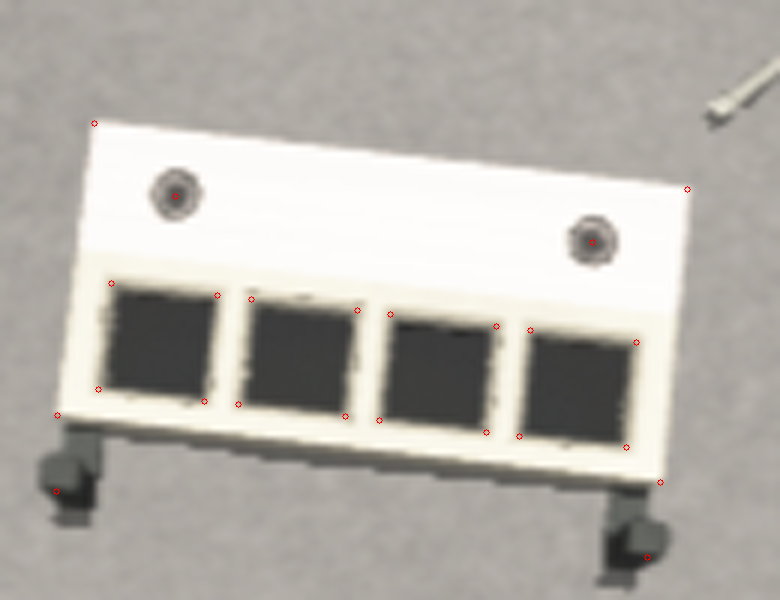

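View pics/sidefit.png

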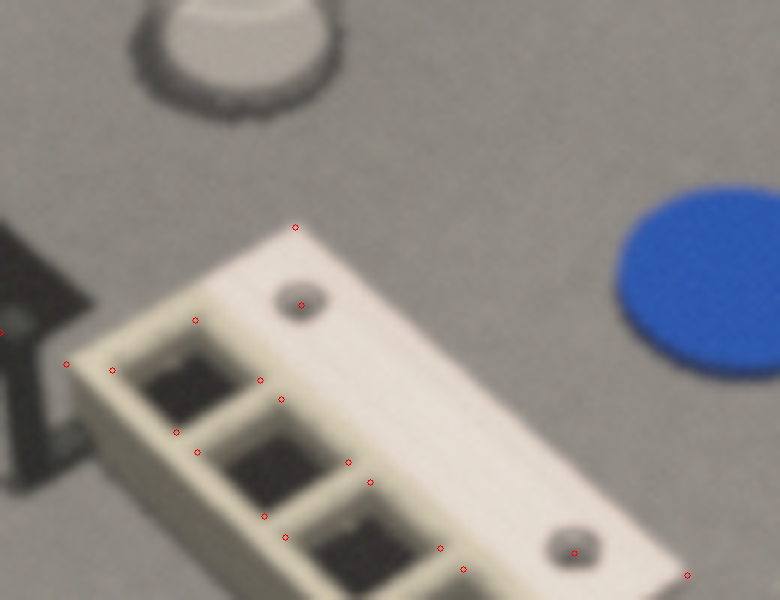

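```bash
cat >> h.py <<'E'
def relayfit(f,c,z=47,hw=4):
    best=None
    w=onz(f,c,z)
    for a in np.arange(-45,45,15):
        p,r,n=edgefit(f,[w[0],w[1],np.radians(a)],RELTOP(z),hw=hw,n=9)
        yw=(np.degrees(p[2])+45)%90-45
        q=(n/ (r+.3))
        if best is None or q>best[0]: best=(q,p,r,n,yw)
    return best
E
python3 - <<'E'
from h import *
import pickle
t,s=pickle.load(open("f0.pkl","rb"))
T=[(155-1,276),(201,282),(147,326),(191,332)]
S=[]
for c in T:
    b=relayfit(t,c); P=b[1]; cs=proj(s,[P[0],P[1],47])[0]
    b2=relayfit(s,cs); Q=b2[1]
    ct=proj(t,[P[0],P[1],47])[0]; cs=proj(s,[Q[0],Q[1],47])[0]
    X,e=tri([(t,ct),(s,cs)])
    print(P[:2].round(1),round(b[4],1),round(b[2],2),'|',Q[:2].round(1),round(b2[4],1),round(b2[2],2),"tri",X.round(1),np.abs(e).max().round(2))
# pins: head tops z=76; holder
for ut,us in(((428,230),(410,317)),((426.5,260.5),(387.5,332))):
    print("pin",onz(t,ut,76).round(1),onz(s,us,60).round(1))
crop(t,400,200,120,200,4,"d.png"); crop(s,340,290,160,150,5,"e.png")
E
```

```text
[524.6 327.2] -21.3 0.17 | [524.1 326.5] -21.7 0.45 tri [524.6 327.6  45.8] 0.01
[512.  227.2] -19.0 0.19 | [511.4 226.5] -19.0 0.46 tri [512.  227.5  45.8] 0.01
[421.6 336.2] 7.9 0.16 | [421.2 335.3] 8.4 0.35 tri [421.6 336.6  45.7] 0.02
[410.8 241.5] 4.0 0.17 | [410.4 240.8] 4.8 0.35 tri [410.8 241.8  45.9] 0.0
pin [ 631.5 -241.1   76. ] [ 633.6 -244.1   60. ]
pin [ 567.7 -237.1   76. ] [ 577.3 -236.2   60. ]
```

View pics/d.png

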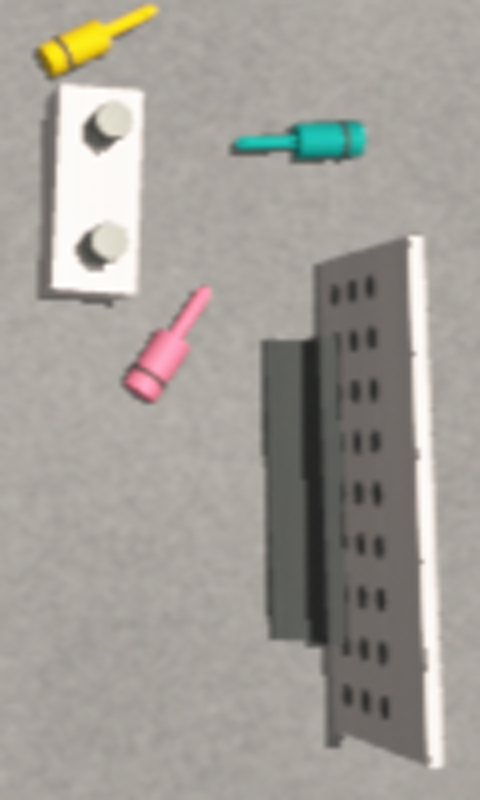

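View pics/e.png

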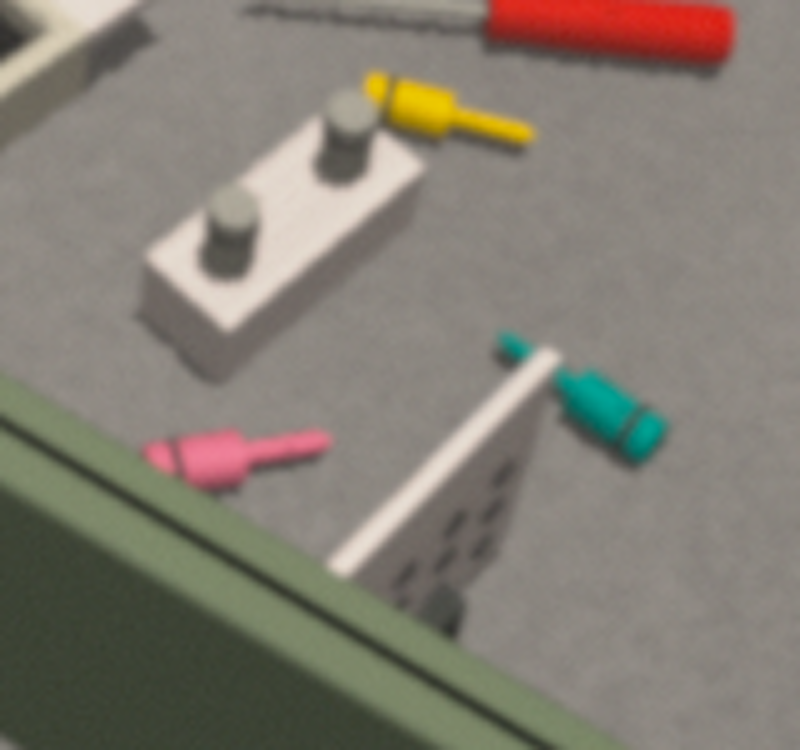

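>>> arm_command([
  [1,[310,766,0],0.88],
  [1,[310,766,0],0.88],
  [1,[310,766,0],0.88],
  [1,[310,766,0],0.88],
  [1,[310,766,0],0.88],
  [1,[310,766,0],0.88],
  [1,[310,766,0],0.88],
  [1,[310,766,0],0.88],
  [1,[310,766,0],0.88],
  [1,[310,766,0],0.88],
  [1,[310,766,0],0.88],
  [1,[310,766,0],0.88],
  [1,[310,766,0],0.88],
  [1,[310,766,0],0.88],
  [1,[310,766,0],0.88],
  [1,[310,766,0],0.88],
  [1,[310,766,0],0.88],
  [1,[310,766,0],0.88],
  [1,[310,766,0],0.88],
  [1,[310,766,0],0.88],
], grip_force=30)

```text
time_s: 3.1
ee_pos: [511.4, 226.5, 197.3]
ee_rot: [-16.6, 89.9, -125.7]
force: [0.3, -0.1, 0.3]
gripper_width: 91.3
```

```bash
cat >> h.py <<'E'
def look(tag):
    t=cams.grab_frame("top"); s=cams.grab_frame("side")
    for f,n in((t,"t"),(s,"s")): cv2.imwrite(f"pics/{n}{tag}.png",f["img"][:,:,::-1])
    return t,s
def st():
    s=env.state(); R=R_state(s); y=R[:,1]
    print("t",round(s["time_s"],1),"tcp",s["ee_pos"].round(1),"jawyaw",round((np.degrees(np.arctan2(y[1],y[0]))+90)%180-90,2),"tilt",R[:,0].round(4)[:2],"F",s["force"].round(1),"w",round(s["gripper_width"],1),"q",s["qpos"].round(0))
E
python3 - <<'E'
from h import *
st(); t,s=look("1")
import pickle; pickle.dump((t,s),open("f1.pkl","wb"))
E
```

```text
t 3.1 tcp [511.4 226.5 197.3] jawyaw -19.07 tilt [-0.0005 -0.0007] F [ 0.3 -0.1  0.3] w 91.3 q [23. 17. 92. -0. 71. 42.]
```

View pics/t1.png

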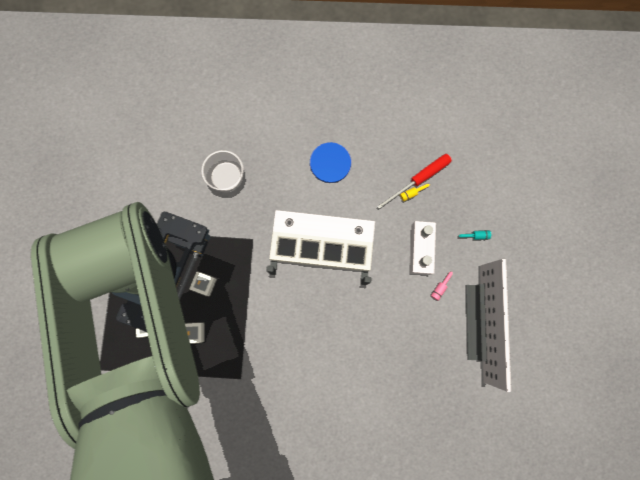

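View pics/s1.png

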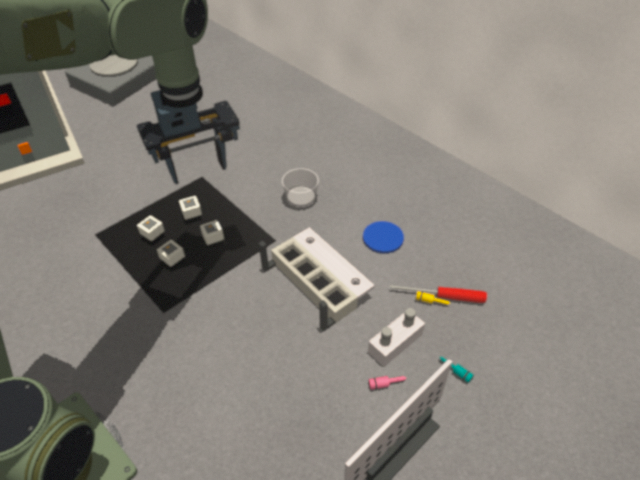

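>>> arm_command([
  [1,[0.5,0.8,-50],0],
  [1,[0.5,0.8,-100],0],
  [1,[0.5,0.8,-135],0],
  [1,[0.5,0.8,-150],0],
  [1,[0.5,0.8,-164],0],
  [1,[0.5,0.8,-164],0],
  [1,[0.5,0.8,-164],0],
  [0,[0.5,0.8,-164],0],
  [0,[0.5,0.8,-164],0],
  [0,[0.5,0.8,-164],0],
  [0,[0.5,0.8,-164],0],
  [0,[0.5,0.8,-164],0],
  [0,[0.5,0.8,-164],0],
  [0,[0.5,0.8,-164],0],
], grip_force=30)

```text
time_s: 4.6
ee_pos: [512.4, 228.4, 33.3]
ee_rot: [86.0, 90.0, -23.0]
force: [0.3, 0.1, -0.1]
gripper_width: 38.0
```

Run:
```python
from h import *
st()
```

```text
t 4.6 tcp [512.4 228.4  33.3] jawyaw -19.02 tilt [ 0.0001 -0.    ] F [ 0.3  0.1 -0.1] w 38.0 q [ 23.  26. 104.  -0.  50.  42.]
```

>>> arm_command([
  [0,[0,0,40],0],
  [0,[0,0,100],0],
  [0,[0,0,100],0],
  [0,[70,-323,100],0.246],
  [0,[70,-323,100],0.246],
  [0,[70,-323,100],0.246],
  [0,[70,-323,100],0.246],
  [0,[70,-323,100],0.246],
  [0,[70,-323,100],0.246],
  [0,[70,-323,100],0.246],
  [0,[70,-323,100],0.246],
  [0,[70,-323,100],0.246],
  [0,[70,-323,100],0.246],
  [0,[70,-323,100],0.246],
  [0,[70,-323,100],0.246],
])

```text
time_s: 6.1
ee_pos: [582.3, -93.4, 133.3]
ee_rot: [159.2, 90.0, 64.4]
force: [0.3, 0.1, 0.6]
gripper_width: 0.6
```

Run:
```python
from h import *
st(); t,s=look("2")
import pickle; pickle.dump((t,s),open("f2.pkl","wb"))
crop(s,220,130,200,150,4,"s2c.png")
```

```text
t 6.1 tcp [582.3 -93.4 133.3] jawyaw -4.83 tilt [0.0001 0.0001] F [0.3 0.1 0.6] w 0.6 q [-10.  22.  93.   0.  64.  -5.]
```

View pics/t2.png

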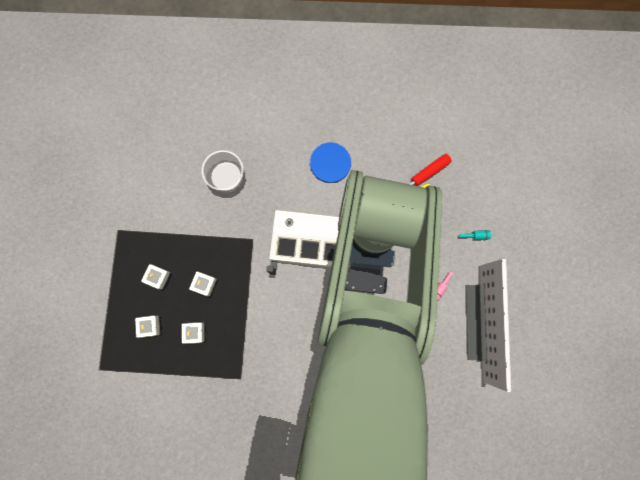

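View pics/s2c.png

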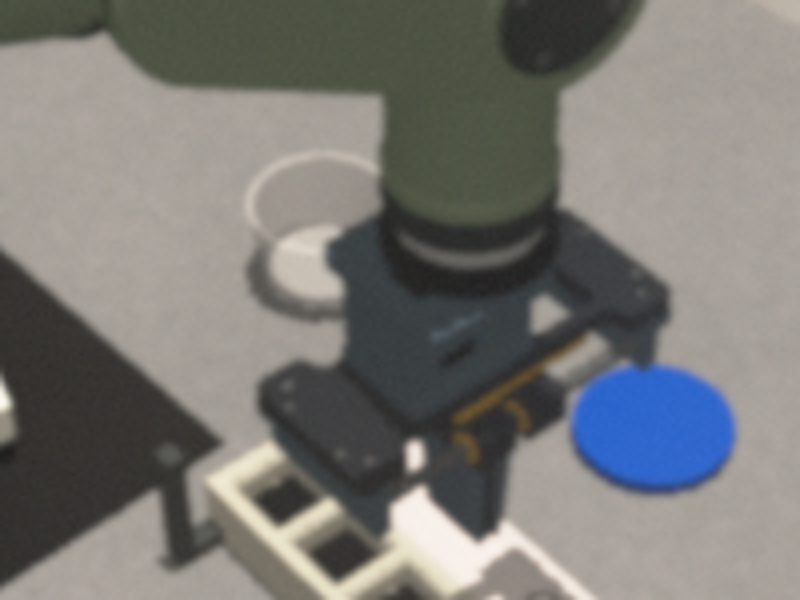

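Run:
```python
from h import *
import pickle
t,s=pickle.load(open("f2.pkl","rb"))
for c in [(154,276),(201,282),(147,326),(191,332)]:
    b=relayfit(t,c); P=b[1]; print(P[:2].round(1),round(b[4],1),round(b[2],2))
```

```text
[524.6 327.2] -21.4 0.21
[512.  227.3] -19.0 0.25
[421.6 336.2] 8.0 0.2
[410.8 241.4] 4.2 0.22
```

>>> arm_command([
  [0.7,[-70,321,0],-0.246],
  [0.7,[-70,321,0],-0.246],
  [0.7,[-70,321,0],-0.246],
  [0.7,[-70,321,0],-0.246],
  [0.7,[-70,321,0],-0.246],
  [0.7,[-70,321,0],-0.246],
  [0.7,[-70,321,0],-0.246],
  [0.7,[-70,321,0],-0.246],
  [0.7,[-70,321,0],-0.246],
  [0.7,[-70,321,0],-0.246],
  [0.7,[-70,321,0],-0.246],
])

```text
time_s: 7.3
ee_pos: [512.7, 225.2, 133.3]
ee_rot: [30.8, 90.0, -78.3]
force: [0.6, 0.3, -0.0]
gripper_width: 64.0
```

>>> arm_command([
  [0.7,[-0.4,1,-40],0],
  [0.7,[-0.4,1,-80],0],
  [0.7,[-0.4,1,-100],0],
  [0.7,[-0.4,1,-100],0],
  [0,[-0.4,1,-100],0],
  [0,[-0.4,1,-100],0],
  [0,[-0.4,1,-100],0],
  [0,[-0.4,1,-100],0],
  [0,[-0.4,1,-100],0],
  [0,[-0.4,1,-100],0],
  [0,[-0.4,1,-100],0],
  [0,[-0.4,1,-100],0],
])

```text
time_s: 8.5
ee_pos: [512.0, 227.4, 33.3]
ee_rot: [51.5, 90.0, -57.5]
force: [0.5, 0.3, -1.1]
gripper_width: 2.8
```

Run:
```python
from h import *
st(); t,s=look("3")
crop(s,100,130,200,150,4,"s3c.png")
```

```text
t 8.5 tcp [512.  227.4  33.3] jawyaw -19.02 tilt [ 0.     -0.0001] F [ 0.5  0.3 -1.1] w 2.8 q [ 23.  26. 104.  -0.  50.  42.]
```

View pics/s3c.png

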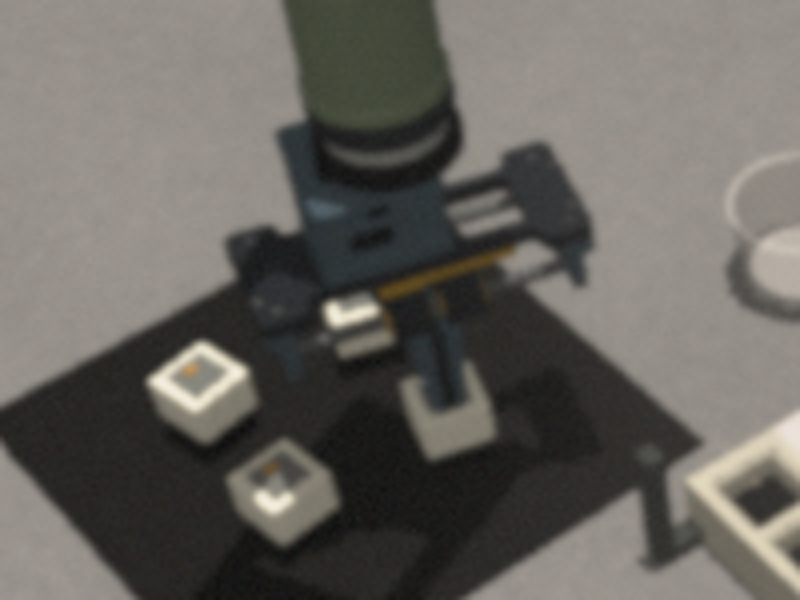

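View pics/t3.png

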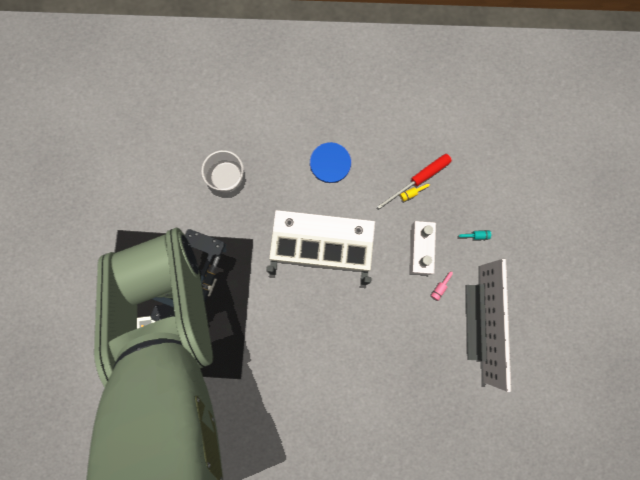

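Run:
```python
from h import *
t,s=look("4")
P=[(512,227.4,z) for z in (22,33,47,90)]
print(proj(s,P).round(1),proj(t,P).round(1))
m=proj(s,P+list(W([512,227.4,np.radians(-19)],[(a,b,47) for a in(-20,20) for b in(-20,20)])))
crop(s,180,195,70,60,10,"s4c.png",m)
crop(s,140,190,50,50,10,"s4d.png")
```

```text
[[212.3 235.2]
 [211.6 231.9]
 [210.6 227.6]
 [207.7 214. ]] [[203.8 283.9]
 [202.7 283.6]
 [201.3 283.2]
 [196.7 281.8]]
```

View pics/s4c.png

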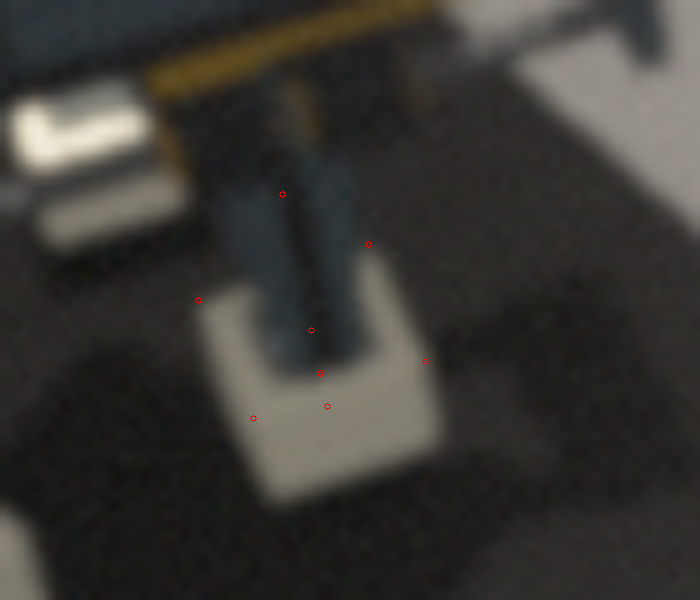

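View pics/s4d.png

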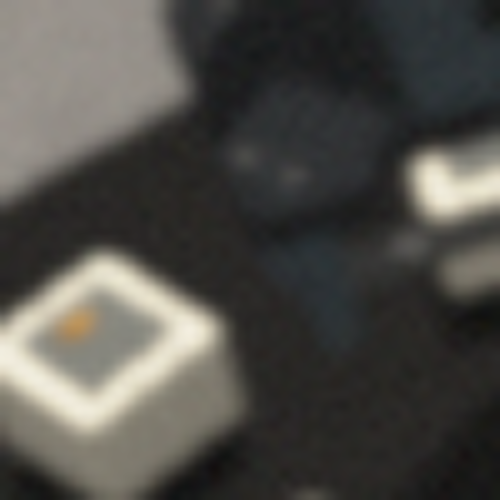

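Run:
```python
from h import *
import pickle
t,s=pickle.load(open("f1.pkl","rb"))
d=np.array([np.cos(np.radians(-19)),np.sin(np.radians(-19)),0]); n=np.array([-d[1],d[0],0])
C=np.array([511.4,226.5,0])
P=[C+d*a*46+n*b*16+[0,0,z] for z in(186,211) for a in(-1,1) for b in (-1,1)]
m=proj(s,P); print(m.round(1))
crop(s,130,90,120,100,7,"s5c.png",m)
```

```text
[[181.1 192.9]
 [176.6 183.2]
 [224.4 179.5]
 [219.4 170.2]
 [178.7 183.7]
 [174.2 174. ]
 [222.8 170.2]
 [217.7 161. ]]
```

View pics/s5c.png

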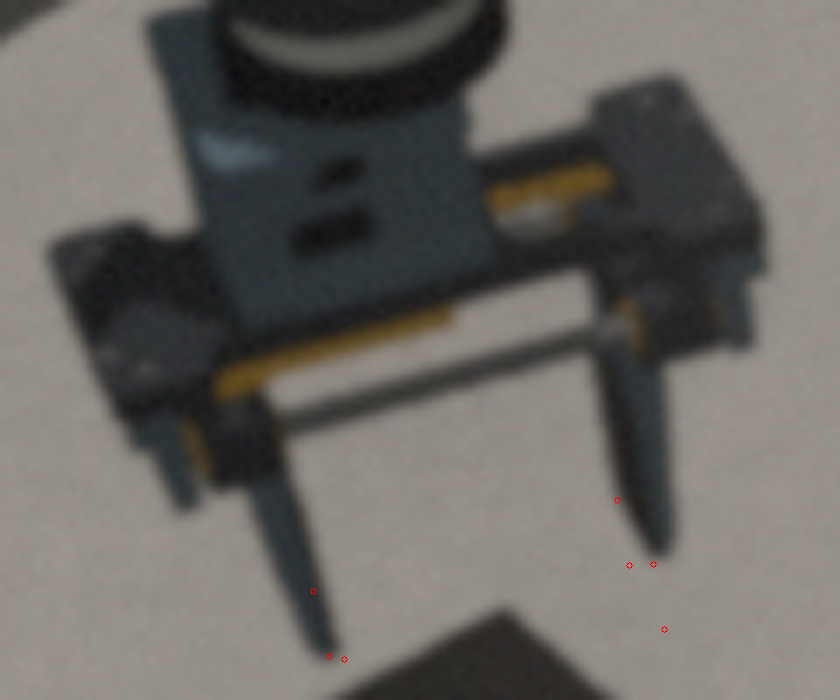

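>>> arm_command([
  [0,[0,0,30],0],
  [0,[0,0,60],0],
  [0,[0,0,60],0],
  [0,[0,0,60],0],
])

```text
time_s: 9.1
ee_pos: [512.2, 227.5, 93.7]
ee_rot: [128.9, 89.9, 19.9]
force: [-1.0, -0.1, 0.0]
gripper_width: 0.6
```

Run:
```python
from h import *
st(); t,s=look("6")
C=np.array(env.state()["ee_pos"]); d=np.array([np.cos(np.radians(-19)),np.sin(np.radians(-19)),0]); n=np.array([-d[1],d[0],0])
P=[C+n*b*16+[0,0,z] for z in(-11,0,8) for b in (-1,1)]
m=proj(s,P); print(m.round(1))
crop(s,160,160,90,90,8,"s6c.png",m)
```

```text
t 9.1 tcp [512.2 227.5  93.7] jawyaw -19.02 tilt [0.0012 0.0004] F [-1.  -0.1  0. ] w 0.6 q [ 23.  22. 100.  -0.  58.  42.]
[[210.4 221.8]
 [205.8 212.4]
 [209.6 218.3]
 [205.1 208.8]
 [209.1 215.6]
 [204.5 206.2]]
```

View pics/s6c.png

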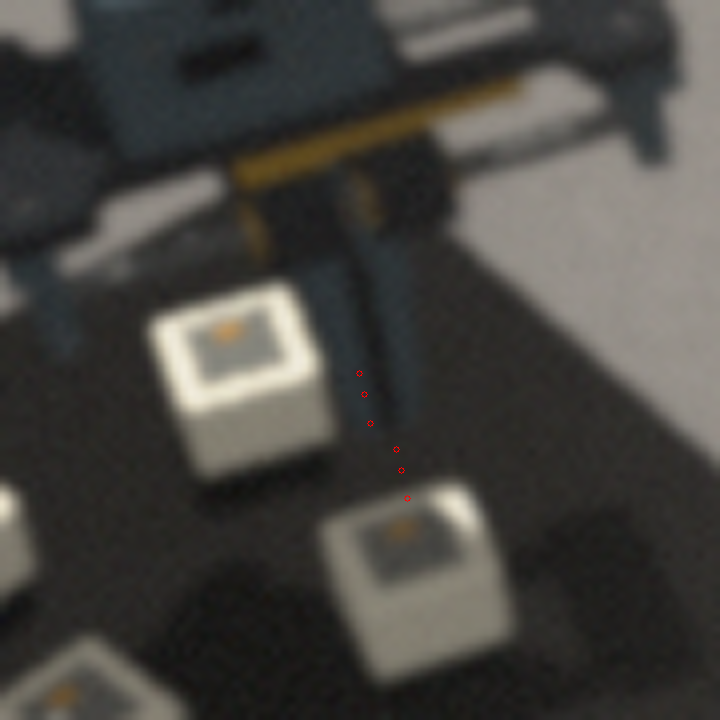

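Run:
```python
from h import *
import pickle
t,s=pickle.load(open("f1.pkl","rb"))
d=np.array([np.cos(np.radians(-19)),np.sin(np.radians(-19)),0]); n=np.array([-d[1],d[0],0])
C=np.array([511.4,226.5,0])
P=[C+d*a*46+n*b*16+[0,0,z] for z in(186,211) for a in(-1,1) for b in (-1,1)]
m=proj(t,P); print(m.round(1))
crop(t,110,200,130,120,6,"t5c.png",m)
t,s=look("7")
C=np.array(env.state()["ee_pos"])
P=[C+n*b*16+[0,0,z] for z in(-11,0,8) for b in (-1,1)]
m=proj(t,P); print(m.round(1))
crop(t,110,200,130,120,6,"t6c.png",m)
```

```text
[[183.6 305.9]
 [167.1 299.6]
 [203.4 258. ]
 [187.1 251.9]
 [180.1 305.6]
 [163.  299.2]
 [200.4 256.4]
 [183.7 250.1]]
[[205.2 285.3]
 [190.5 279.7]
 [204.1 284.9]
 [189.2 279.3]
 [203.2 284.7]
 [188.2 279.1]]
```

View pics/t5c.png

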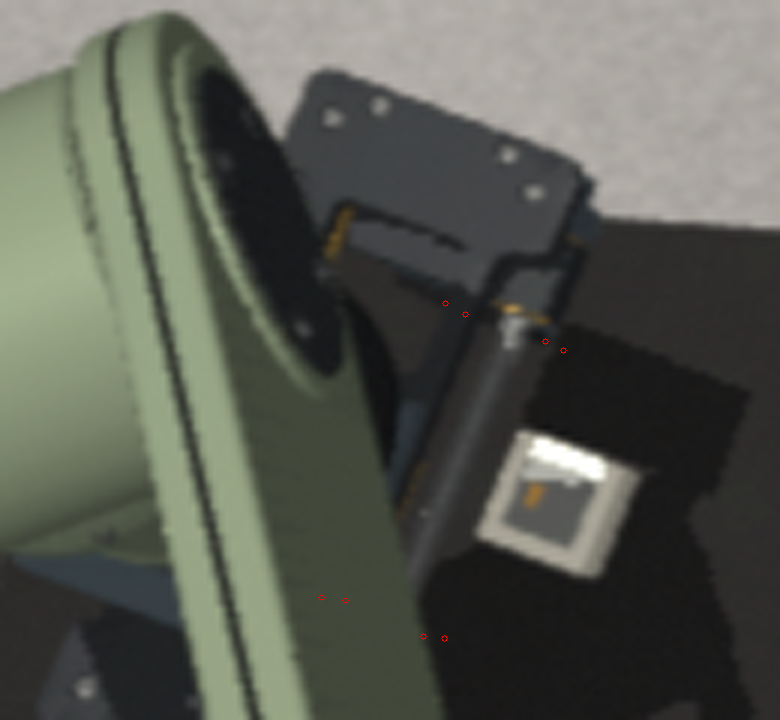

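View pics/t6c.png

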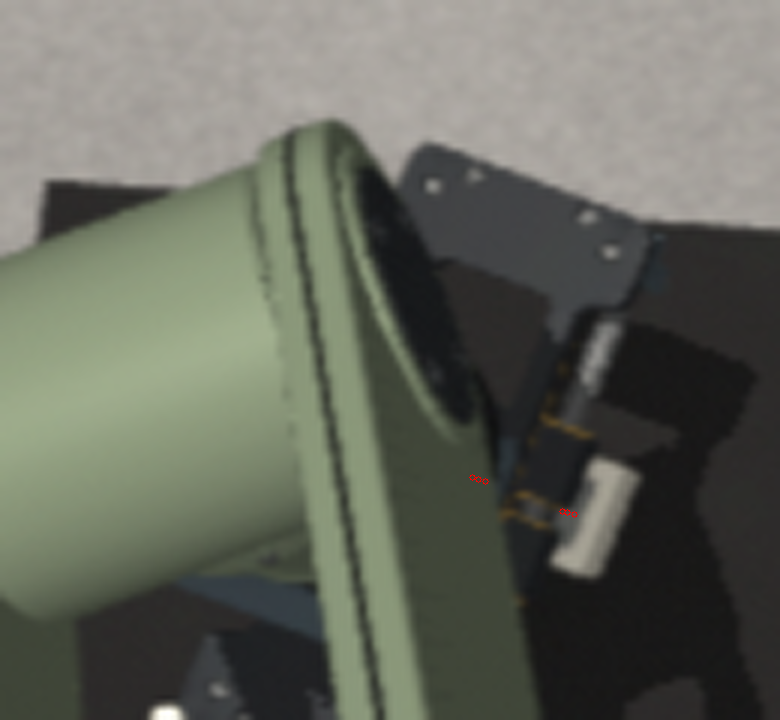

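>>> arm_command([
  [0,[0,0,-40],0],
  [0,[0,0,-58],0],
  [0,[0,0,-60],0],
  [0,[0,0,-60],0],
  [0,[0,0,-61],0],
  [0,[0,0,-61],0],
])

```text
time_s: 9.9
ee_pos: [512.1, 227.4, 32.4]
ee_rot: [115.3, 90.0, 6.3]
force: [0.2, 0.1, 0.3]
gripper_width: 0.7
```

>>> arm_command([
  [0,[0,0,-1],0],
  [0,[0,0,-1],0],
  [0,[0,0,-1],0],
])

```text
time_s: 10.2
ee_pos: [512.1, 227.4, 31.4]
ee_rot: [118.7, 90.0, 9.7]
force: [0.3, 0.4, -0.3]
gripper_width: 0.1
```

>>> arm_command([
  [0,[0,0,-1],0],
  [0,[0,0,-2],0],
  [0,[0,0,-3],0],
  [0,[0,0,-3],0],
])

```text
time_s: 10.6
ee_pos: [512.2, 227.5, 30.5]
ee_rot: [128.1, 89.9, 19.1]
force: [-3.9, -1.7, 14.7]
gripper_width: 0.4
```

Run:
```python
from h import *
st(); t,s=look("8")
crop(s,180,195,70,60,10,"s8c.png")
```

```text
t 10.6 tcp [512.2 227.5  30.5] jawyaw -19.02 tilt [0.0012 0.0004] F [-3.9 -1.7 14.7] w 0.4 q [ 23.  26. 104.  -0.  50.  42.]
```

View pics/s8c.png

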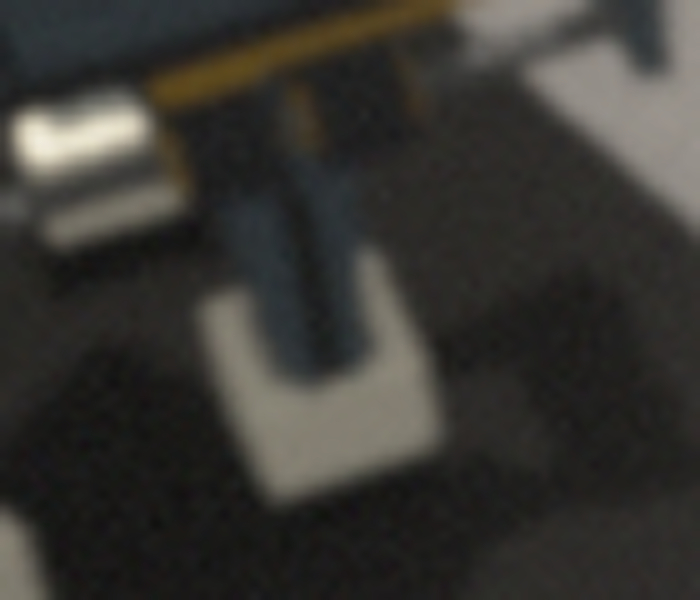

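>>> arm_command([
  [0.7,[0,0,25],0],
  [0.7,[0,0,35],0],
  [0.7,[0,0,35],0],
  [0.7,[0,0,35],0],
  [0.7,[0,0,35],0],
  [0.7,[0,0,35],0],
  [0.7,[0,0,35],0],
  [0.7,[0,0,35],0],
  [0.7,[0,0,35],0],
  [0.7,[0,0,35],0],
])

```text
time_s: 11.7
ee_pos: [512.0, 227.4, 63.2]
ee_rot: [28.4, 90.0, -80.6]
force: [0.0, -0.4, 0.0]
gripper_width: 64.0
```

Run:
```python
from h import *
st(); t,s=look("9")
b=relayfit(s,proj(s,[512,227.4,47])[0]);print(b[1],b[2:])
crop(s,150,160,100,90,8,"s9c.png")
```

```text
t 11.7 tcp [512.  227.4  63.2] jawyaw -19.02 tilt [ 0.     -0.0001] F [ 0.  -0.4  0. ] w 64.0 q [ 23.  24. 102.  -0.  54.  42.]
[511.29014567 227.38028789   1.18432396] (np.float64(0.6261924633866112), 27, np.float64(-22.143235797038784))
```

View pics/s9c.png

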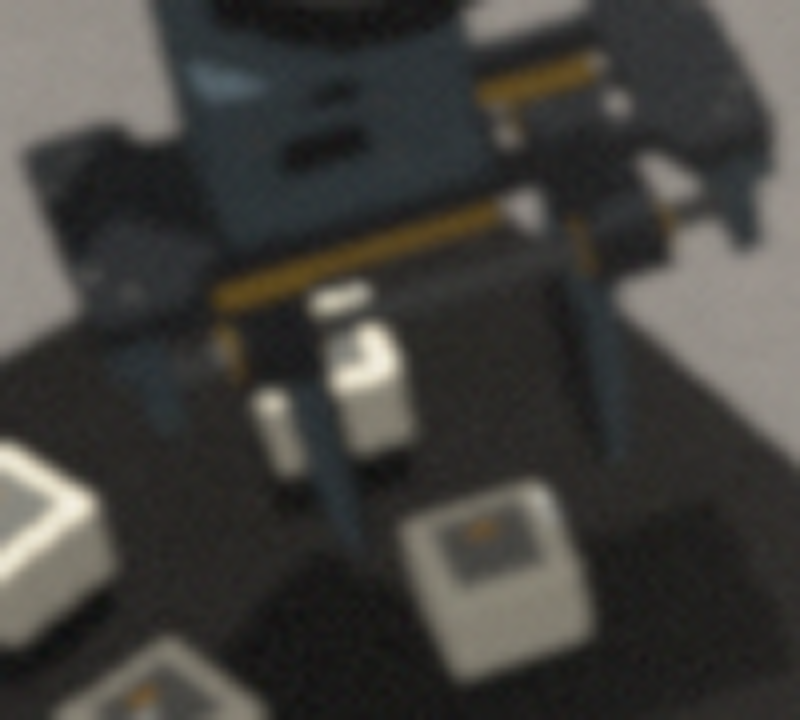

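>>> arm_command([
  [0.7,[0,0,-25],0],
  [0.7,[0,0,-45],0],
  [0.7,[0,0,-56],0],
  [0.7,[0,0,-56],0],
  [0.7,[0,0,-56],0],
])

```text
time_s: 12.3
ee_pos: [512.5, 227.6, 7.7]
ee_rot: [127.8, 90.0, 18.8]
force: [0.5, -0.6, 0.2]
gripper_width: 63.9
```

>>> arm_command([
  [0,[0,0,0],0],
  [0,[0,0,0],0],
  [0,[0,0,0],0],
  [0,[0,0,0],0],
  [0,[0,0,0],0],
  [0,[0,0,0],0],
  [0,[0,0,0],0],
  [0,[0,0,0],0],
], grip_force=30)

```text
time_s: 13.1
ee_pos: [512.4, 227.5, 7.8]
ee_rot: [126.7, 89.9, 17.6]
force: [-0.6, -0.2, 5.4]
gripper_width: 40.0
```

>>> arm_command([
  [0,[0,0,40],0],
  [0,[0,0,90],0],
  [0,[10,-20,100],0.1],
  [0,[70,-322.6,100],0.246],
  [0,[70,-322.6,100],0.246],
  [0,[70,-322.6,100],0.246],
  [0,[70,-322.6,100],0.246],
  [0,[70,-322.6,100],0.246],
  [0,[70,-322.6,100],0.246],
  [0,[70,-322.6,100],0.246],
  [0,[70,-322.6,100],0.246],
  [0,[70,-322.6,100],0.246],
  [0,[70,-322.6,100],0.246],
  [0,[70,-322.6,100],0.246],
])

```text
time_s: 14.5
ee_pos: [581.7, -93.6, 107.3]
ee_rot: [-129.3, 90.0, 135.9]
force: [-0.1, -0.4, -1.8]
gripper_width: 39.8
```

Run:
```python
from h import *
st(); t,s=look("10")
import pickle; pickle.dump((t,s),open("f2.pkl","wb"))
crop(s,270,180,130,130,6,"s10c.png"); crop(t,290,200,130,100,6,"t10c.png")
```

```text
t 14.5 tcp [581.7 -93.6 107.3] jawyaw -4.8 tilt [-0.0003  0.0003] F [-0.1 -0.4 -1.8] w 39.8 q [-10.  24.  95.   0.  61.  -5.]
```

View pics/s10c.png

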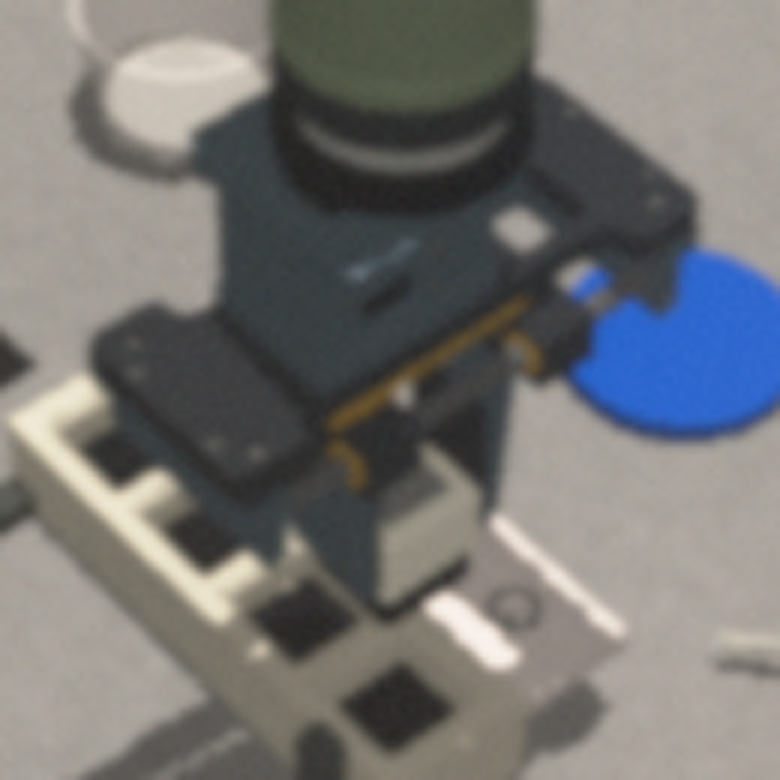

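View pics/t10c.png

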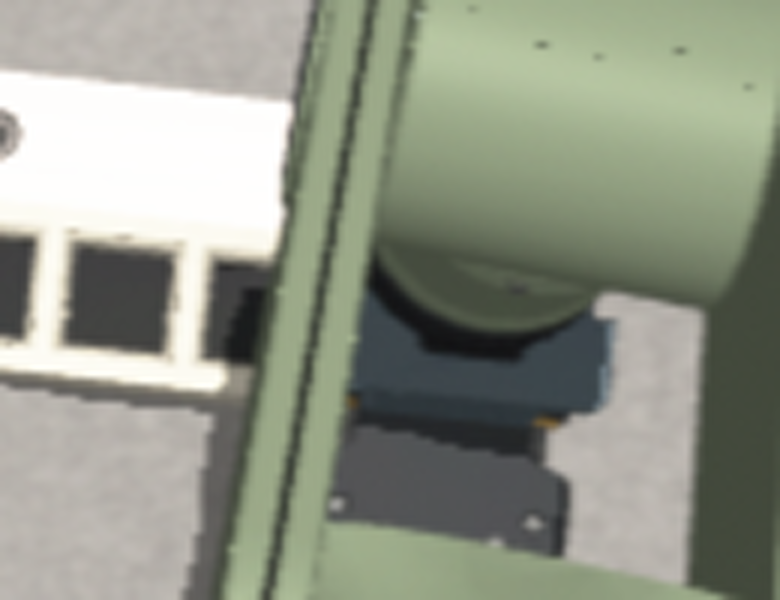

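>>> arm_command([
  [0,[0,0,-30],0],
  [0,[0,0,-50],0],
  [0,[0,0,-60],0],
  [0,[0,0,-60],0],
  [0,[0,0,-60],0],
  [0,[0,0,-60],0],
])

```text
time_s: 15.2
ee_pos: [582.9, -95.3, 48.4]
ee_rot: [84.9, 89.9, -10.0]
force: [-0.3, -0.2, -2.1]
gripper_width: 39.7
```

```bash
cat >> h.py <<'E'
RELNEAR=[((-20,-20,0),(20,-20,0),(0,-20,14)), ((20,-20,0),(20,-20,28),(0,-20,14)), ((20,-20,28),(20,20,28),(0,0,28))]
E
python3 - <<'E'
from h import *
st(); t,s=look("11")
import pickle; pickle.dump((t,s),open("f2.pkl","wb"))
bz=47+3-7.2+16   # body bottom z guess: reported z + (3-7.2)+16
z=env.state()["ee_pos"]; print(z)
p=[582.1,-95.2,np.radians(-4.9)]
bb=z[2]-7.4+19
loc=[(a,b,bb+c) for a in(-20,20) for b in(-20,20) for c in(0,28)]+[(a,b,bb-16) for a in(-18,18) for b in(-18,18)]
sock=W([588.5,-20.5,np.radians(-4.9)],[(a,b-75,40) for a in(-19,19) for b in(-19,19)])
crop(s,290,220,90,100,8,"s11c.png",list(proj(s,W(p,loc)))+list(proj(s,sock)))
crop(s,290,220,90,100,8,"s11d.png")
E
```

```text
t 15.2 tcp [582.9 -95.3  48.4] jawyaw -4.92 tilt [ 0.0022 -0.0004] F [-0.3 -0.2 -2.1] w 39.7 q [-10.  27.  99.   0.  54.  -5.]
[582.62819749 -95.29318916  48.2288272 ]
```

View pics/s11c.png

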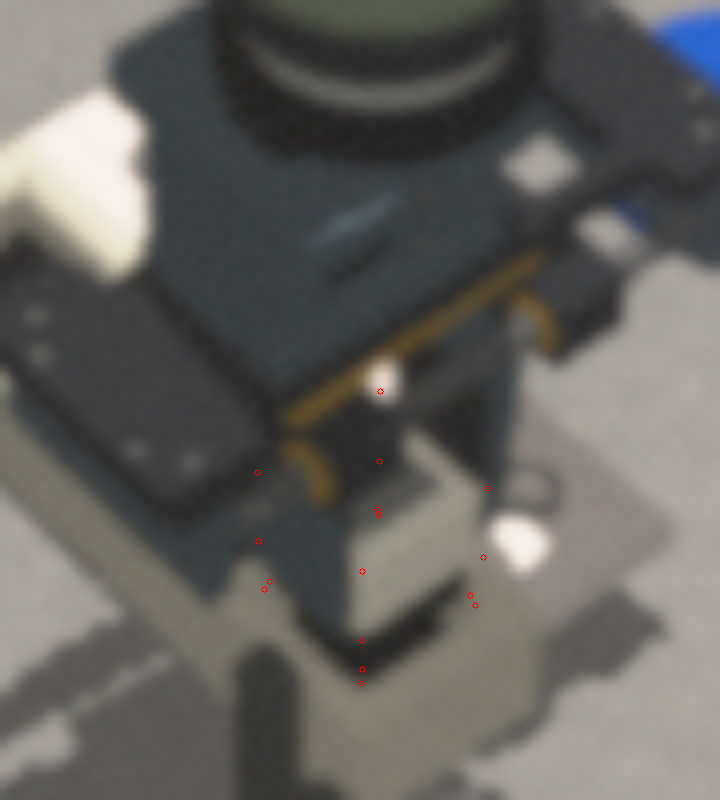

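View pics/s11d.png

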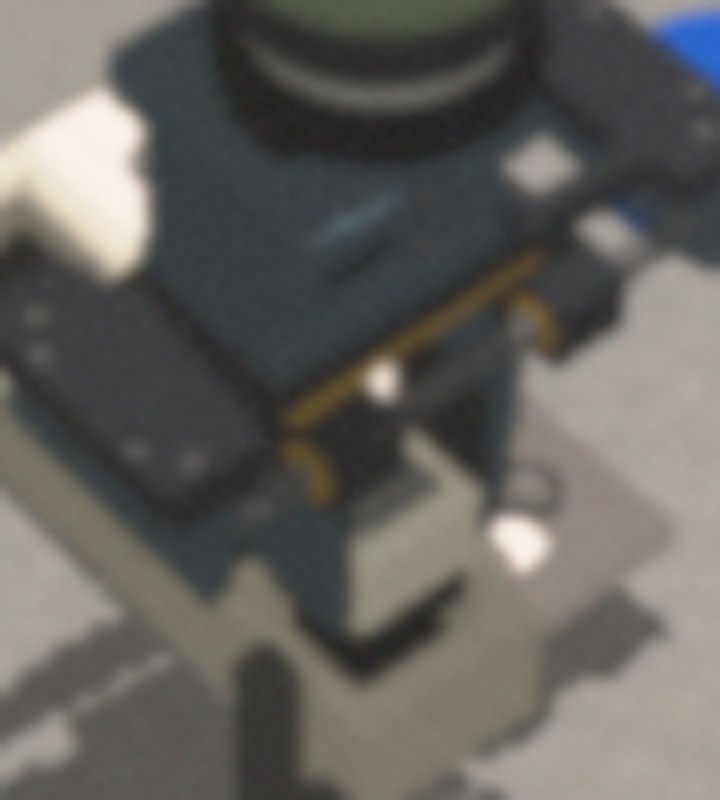

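Run:
```python
from h import *
t,s=look("12")
im=s["img"][265:315,325:360,::-1]
im=cv2.resize(im,None,fx=16,fy=12,interpolation=cv2.INTER_CUBIC); im=cv2.resize(s["img"][262:310,322:362,::-1],None,fx=12,fy=12,interpolation=cv2.INTER_LANCZOS4)
im=np.clip(im.astype(float)*1.5,0,255).astype(np.uint8); cv2.imwrite("pics/s12c.png",im); st()
```

```text
t 15.4 tcp [582.4 -95.3  47.9] jawyaw -4.93 tilt [ 0.0012 -0.0002] F [-0.   0.6 -2.5] w 39.9 q [-10.  27.  99.   0.  54.  -5.]
```

View pics/s12c.png

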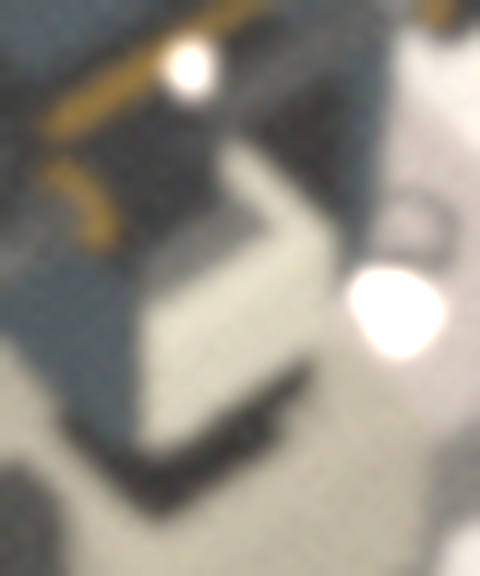

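>>> arm_command([
  [0,[0,0,-1],0],
  [0,[0,0,-2],0],
  [0,[0,0,-3],0],
  [0,[0,0,-4],0],
  [0,[0,0,-5],0],
  [0,[0,0,-5],0],
])

```text
time_s: 16.0
ee_pos: [582.0, -95.2, 42.1]
ee_rot: [-81.9, 90.0, -176.9]
force: [-0.0, -0.2, -0.6]
gripper_width: 39.8
```

>>> arm_command([
  [0,[0,0,-2],0],
  [0,[0,0,-4],0],
  [0,[0,0,-6],0],
  [0,[0,0,-8],0],
  [0,[0,0,-8],0],
])

```text
time_s: 16.5
ee_pos: [582.0, -95.2, 34.0]
ee_rot: [95.6, 90.0, 0.6]
force: [-0.5, -0.4, -2.0]
gripper_width: 40.2
```

>>> arm_command([
  [0,[0,0,-2],0],
  [0,[0,0,-4],0],
  [0,[0,0,-5],0],
  [0,[0,0,-6],0],
  [0,[0,0,-6],0],
])

```text
time_s: 17.0
ee_pos: [582.1, -95.2, 28.9]
ee_rot: [86.5, 90.0, -8.4]
force: [-0.9, 1.2, 4.0]
gripper_width: 39.9
```

>>> arm_command([
  [0.6,[0,0,0],0],
  [0.6,[0,0,0],0],
  [0.6,[0,0,0],0],
  [0.6,[0,0,30],0],
  [0.6,[0,0,80],0],
  [0.7,[-100,180,80],0],
  [0.7,[-172,336.5,80],0.16],
  [0.7,[-172,336.5,80],0.16],
  [0.7,[-172,336.5,80],0.16],
  [0.7,[-172,336.5,80],0.16],
  [0.7,[-172,336.5,80],0.16],
  [0.7,[-172,336.5,80],0.16],
  [0.7,[-172,336.5,80],0.16],
  [0.7,[-172,336.5,80],0.16],
  [0.7,[-172,336.5,80],0.16],
  [0.7,[-172,336.5,80],0.16],
  [0.7,[-172,336.5,80],0.16],
  [0.7,[-172,336.5,80],0.16],
])

```text
time_s: 18.8
ee_pos: [410.5, 240.4, 108.2]
ee_rot: [23.6, 90.0, -62.2]
force: [0.6, -0.1, -0.3]
gripper_width: 63.8
```

Run:
```python
from h import *
st(); t,s=look("13")
print(relayfit(t,proj(t,[582,-95.2,68])[0],68)[1:],relayfit(s,proj(s,[582,-95.2,68])[0],68)[1:])
for P in [(410.8,241.5),(421.6,336.3),(524.4,327)]:
    b=relayfit(s,proj(s,[*P,47])[0]); print(P,b[1][:2].round(1),b[2:])
```

```text
t 18.8 tcp [410.5 240.4 108.2] jawyaw 4.13 tilt [ 0.0001 -0.0001] F [ 0.6 -0.1 -0.3] w 63.8 q [ 29.  14. 110.  -0.  56.  25.]
(array([ 5.80382332e+02, -9.50923112e+01, -8.86343315e-02]), np.float64(0.3853805132256901), 28, np.float64(-5.078373116985546)) (array([ 5.80135949e+02, -9.55198036e+01, -9.90567398e-02]), np.float64(0.1482325818502963), 27, np.float64(-5.675533124889377))
(410.8, 241.5) [410.8 241.5] (np.float64(0.5208331452464406), 23, np.float64(6.413912029677597))
(421.6, 336.3) [422.1 334.9] (np.float64(0.45210898375541664), 24, np.float64(8.851161485004567))
(524.4, 327) [524.2 326.4] (np.float64(0.46046500772833965), 36, np.float64(-21.75944597709249))
```

View pics/s13.png

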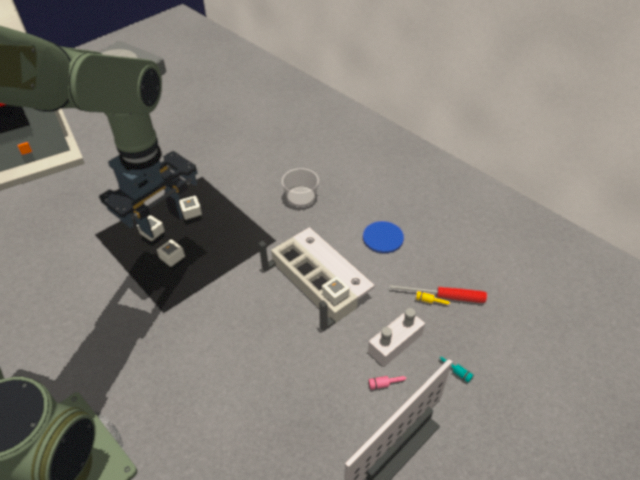

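View pics/t13.png

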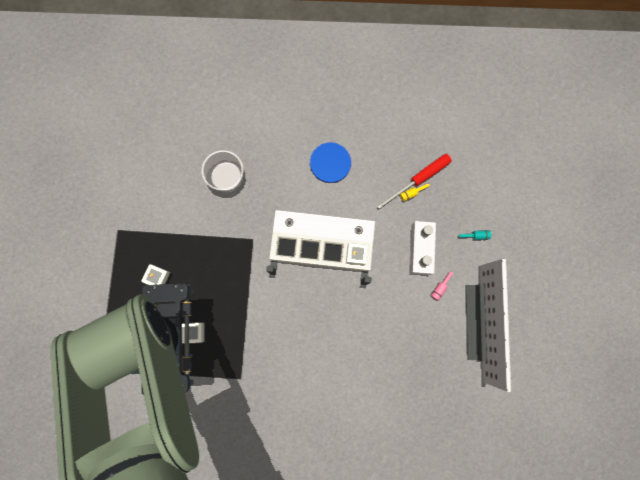

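>>> arm_command([
  [0.7,[0.7,0.2,-40],0],
  [0.7,[0.7,0.2,-80],0],
  [0.7,[0.7,0.2,-95],0],
  [0.7,[0.7,0.2,-101],0],
  [0.7,[0.7,0.2,-101],0],
  [0,[0.7,0.2,-101],0],
  [0,[0.7,0.2,-101],0],
  [0,[0.7,0.2,-101],0],
  [0,[0.7,0.2,-101],0],
  [0,[0.7,0.2,-101],0],
  [0,[0.7,0.2,-101],0],
  [0,[0.7,0.2,-101],0],
])

```text
time_s: 20.1
ee_pos: [411.4, 241.9, 8.1]
ee_rot: [112.8, 89.9, 27.0]
force: [-0.8, -0.7, 6.3]
gripper_width: 39.7
```

>>> arm_command([
  [0,[0,0,40],0],
  [0,[0,0,90],0],
  [0,[20,-30,100],-0.05],
  [0,[175.5,-286.9,100],-0.158],
  [0,[175.5,-286.9,100],-0.158],
  [0,[175.5,-286.9,100],-0.158],
  [0,[175.5,-286.9,100],-0.158],
  [0,[175.5,-286.9,100],-0.158],
  [0,[175.5,-286.9,100],-0.158],
  [0,[175.5,-286.9,100],-0.158],
  [0,[175.5,-286.9,100],-0.158],
  [0,[175.5,-286.9,100],-0.158],
  [0,[175.5,-286.9,100],-0.158],
  [0,[175.5,-286.9,70],-0.158],
  [0,[175.5,-286.9,50],-0.158],
  [0,[175.5,-286.9,42],-0.158],
  [0,[175.5,-286.9,42],-0.158],
  [0,[175.5,-286.9,42],-0.158],
])

```text
time_s: 21.9
ee_pos: [586.8, -44.9, 50.2]
ee_rot: [90.0, 89.9, -4.8]
force: [-0.9, 0.7, -0.8]
gripper_width: 39.9
```

Run:
```python
from h import *
st()
```

```text
t 21.9 tcp [586.8 -44.9  50.2] jawyaw -4.77 tilt [ 0.0016 -0.0001] F [-0.9  0.7 -0.8] w 39.9 q [-5. 27. 99.  0. 54. -1.]
```

>>> arm_command([
  [0,[0,0,-2],0],
  [0,[0,0,-5],0],
  [0,[0,0,-7],0],
  [0,[0,0,-8],0],
  [0,[0,0,-9],0],
  [0,[0,0,-9],0],
])

```text
time_s: 22.5
ee_pos: [586.4, -45.5, 40.2]
ee_rot: [90.3, 90.0, -4.5]
force: [0.9, -0.3, -1.4]
gripper_width: 39.7
```

>>> arm_command([
  [0,[0,0,-2],0],
  [0,[0,0,-4],0],
  [0,[0,0,-6],0],
  [0,[0,0,-8],0],
  [0,[0,0,-10],0],
  [0,[0,0,-11],0],
  [0,[0,0,-12],0],
  [0,[0,0,-12],0],
])

```text
time_s: 23.3
ee_pos: [586.4, -45.4, 29.1]
ee_rot: [88.1, 90.0, -6.7]
force: [-0.3, -1.0, 3.8]
gripper_width: 40.2
```

>>> arm_command([
  [0.6,[0,0,0],0],
  [0.6,[0,0,0],0],
  [0.6,[0,0,0],0],
  [0.6,[0,0,30],0],
  [0.6,[0,0,80],0],
  [0.7,[-164.6,381.7,80],0.225],
  [0.7,[-164.6,381.7,80],0.225],
  [0.7,[-164.6,381.7,80],0.225],
  [0.7,[-164.6,381.7,80],0.225],
  [0.7,[-164.6,381.7,80],0.225],
  [0.7,[-164.6,381.7,80],0.225],
  [0.7,[-164.6,381.7,80],0.225],
  [0.7,[-164.6,381.7,80],0.225],
  [0.7,[-164.6,381.7,80],0.225],
  [0.7,[-164.6,381.7,80],0.225],
  [0.7,[-164.6,381.7,80],0.225],
  [0.7,[-164.6,381.7,80],0.225],
  [0.7,[-164.6,381.7,80],0.225],
  [0.7,[-164.6,381.7,80],0.225],
])

```text
time_s: 25.2
ee_pos: [422.2, 335.2, 108.3]
ee_rot: [35.5, 90.0, -46.6]
force: [0.0, 0.7, 0.2]
gripper_width: 63.8
```

Run:
```python
from h import *
st(); t,s=look("14")
for Q in[(582,-95.2),(586,-45.4)]:
  print([relayfit(f,proj(f,[*Q,68])[0],68)[1:4] for f in (t,s)])
for P in [(421.6,336.3),(524.4,327)]:
    b=relayfit(s,proj(s,[*P,47])[0]); print(P,b[1][:2].round(1),b[2:])
```

```text
t 25.2 tcp [422.2 335.2 108.3] jawyaw 7.97 tilt [ 0.0001 -0.0001] F [0.  0.7 0.2] w 63.8 q [ 37.  19. 102.  -0.  59.  29.]
[(array([ 5.80488430e+02, -9.52754723e+01, -9.60720590e-02]), np.float64(0.3297078056989415), 25), (array([ 5.80224159e+02, -9.54722455e+01, -8.47348865e-02]), np.float64(0.14955240166162995), 27)]
[(array([ 5.84770356e+02, -4.61321939e+01, -3.51974886e-02]), np.float64(0.6783877724782414), 32), (array([ 5.84283970e+02, -4.59535409e+01, -8.52789129e-02]), np.float64(0.13940539673222296), 27)]
(421.6, 336.3) [421.8 336.2] (np.float64(0.5104967707115836), 22, np.float64(8.74990533024036))
(524.4, 327) [524.  326.4] (np.float64(0.47039969210785004), 36, np.float64(-22.522297078566595))
```

View pics/s14.png

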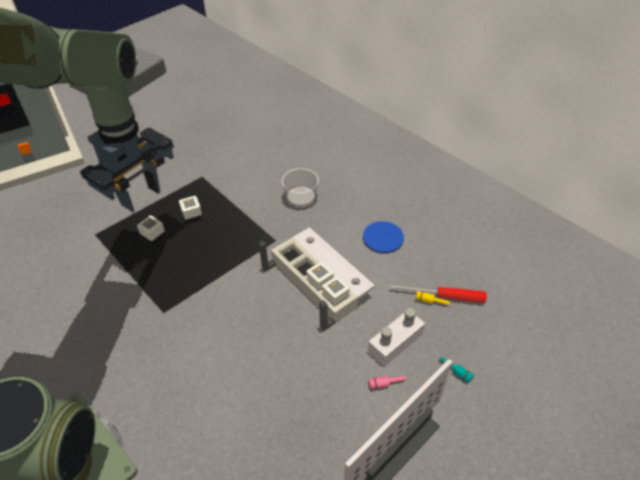

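Two relays seated; the third and fourth remain at (150,228) and (190,208). Grasping the third.

>>> arm_command([
  [0.7,[0,0,-40],0],
  [0.7,[0,0,-80],0],
  [0.7,[0,0,-95],0],
  [0.7,[0,0,-101],0],
  [0.7,[0,0,-101],0],
  [0,[0,0,-101],0],
  [0,[0,0,-101],0],
  [0,[0,0,-101],0],
  [0,[0,0,-101],0],
  [0,[0,0,-101],0],
  [0,[0,0,-101],0],
  [0,[0,0,-101],0],
])

```text
time_s: 26.5
ee_pos: [422.3, 336.7, 8.2]
ee_rot: [115.5, 89.9, 33.6]
force: [-0.1, -0.9, 6.4]
gripper_width: 39.7
```

>>> arm_command([
  [0,[0,0,40],0],
  [0,[0,0,90],0],
  [0,[20,-30,100],-0.05],
  [0,[168.8,-331.9,100],-0.225],
  [0,[168.8,-331.9,100],-0.225],
  [0,[168.8,-331.9,100],-0.225],
  [0,[168.8,-331.9,100],-0.225],
  [0,[168.8,-331.9,100],-0.225],
  [0,[168.8,-331.9,100],-0.225],
  [0,[168.8,-331.9,100],-0.225],
  [0,[168.8,-331.9,100],-0.225],
  [0,[168.8,-331.9,100],-0.225],
  [0,[168.8,-331.9,100],-0.225],
  [0,[168.8,-331.9,100],-0.225],
  [0,[168.8,-331.9,70],-0.225],
  [0,[168.8,-331.9,50],-0.225],
  [0,[168.8,-331.9,42],-0.225],
  [0,[168.8,-331.9,42],-0.225],
  [0,[168.8,-331.9,42],-0.225],
])

```text
time_s: 28.4
ee_pos: [591.0, 4.9, 50.1]
ee_rot: [95.9, 89.9, 1.1]
force: [0.7, -0.3, -0.6]
gripper_width: 40.0
```

>>> arm_command([
  [0,[0,0,-2],0],
  [0,[0,0,-5],0],
  [0,[0,0,-7],0],
  [0,[0,0,-8],0],
  [0,[0,0,-9],0],
  [0,[0,0,-9],0],
])

```text
time_s: 29.0
ee_pos: [590.6, 4.3, 40.2]
ee_rot: [91.3, 90.0, -3.6]
force: [0.8, -0.6, -1.1]
gripper_width: 40.2
```

>>> arm_command([
  [0,[0,0,-2],0],
  [0,[0,0,-4],0],
  [0,[0,0,-6],0],
  [0,[0,0,-8],0],
  [0,[0,0,-10],0],
  [0,[0,0,-11],0],
  [0,[0,0,-12],0],
  [0,[0,0,-12],0],
])

```text
time_s: 29.8
ee_pos: [590.7, 4.4, 29.2]
ee_rot: [93.5, 90.0, -1.3]
force: [0.2, -1.3, 3.7]
gripper_width: 39.9
```

>>> arm_command([
  [0.6,[0,0,0],0],
  [0.6,[0,0,0],0],
  [0.6,[0,0,0],0],
  [0.6,[0,0,30],0],
  [0.6,[0,0,80],0],
  [0.7,[-66,322.6,80],-0.291],
  [0.7,[-66,322.6,80],-0.291],
  [0.7,[-66,322.6,80],-0.291],
  [0.7,[-66,322.6,80],-0.291],
  [0.7,[-66,322.6,80],-0.291],
  [0.7,[-66,322.6,80],-0.291],
  [0.7,[-66,322.6,80],-0.291],
  [0.7,[-66,322.6,80],-0.291],
  [0.7,[-66,322.6,80],-0.291],
  [0.7,[-66,322.6,80],-0.291],
  [0.7,[-66,322.6,80],-0.291],
  [0.7,[-66,322.6,80],-0.291],
  [0.7,[-66,322.6,80],-0.291],
])

```text
time_s: 31.6
ee_pos: [524.8, 326.2, 108.4]
ee_rot: [111.9, 90.0, 0.3]
force: [1.0, 0.1, 0.4]
gripper_width: 63.7
```

Run:
```python
from h import *
st(); t,s=look("15")
for P in [(524.4,327)]:
    b=relayfit(s,proj(s,[*P,47])[0]); print(P,b[1][:2].round(1),b[2:])
crop(s,130,150,220,160,3.6,"s15c.png")
```

```text
t 31.6 tcp [524.8 326.2 108.4] jawyaw -21.56 tilt [0.0002 0.    ] F [1.  0.1 0.4] w 63.7 q [31. 26. 91. -0. 63. 52.]
(524.4, 327) [524.  327.3] (np.float64(0.4731672886706059), 27, np.float64(-23.4476154319604))
```

View pics/s15c.png

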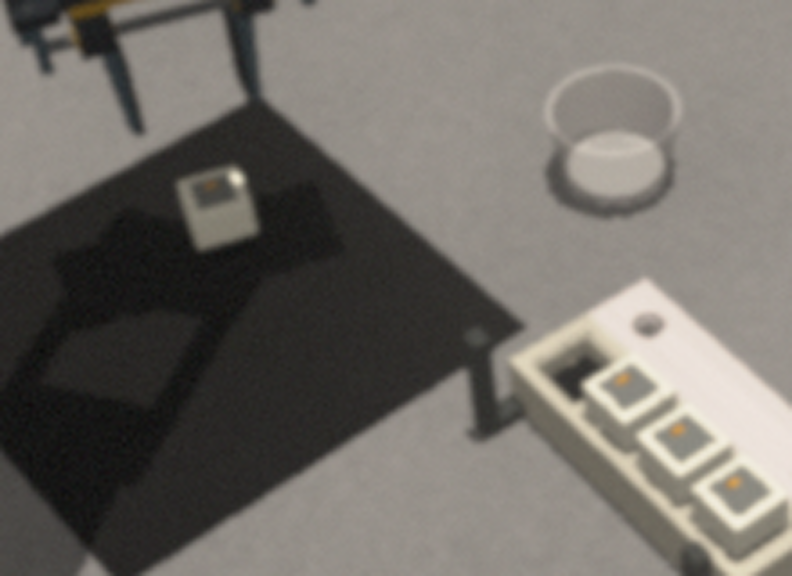

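>>> arm_command([
  [0.7,[0,0,-40],0],
  [0.7,[0,0,-80],0],
  [0.7,[0,0,-95],0],
  [0.7,[0,0,-101],0],
  [0.7,[0,0,-101],0],
  [0,[0,0,-101],0],
  [0,[0,0,-101],0],
  [0,[0,0,-101],0],
  [0,[0,0,-101],0],
  [0,[0,0,-101],0],
  [0,[0,0,-101],0],
  [0,[0,0,-101],0],
])

```text
time_s: 32.9
ee_pos: [525.0, 327.3, 8.3]
ee_rot: [138.7, 89.9, 27.2]
force: [-0.5, 0.3, 5.4]
gripper_width: 39.7
```

>>> arm_command([
  [0,[0,0,40],0],
  [0,[0,0,90],0],
  [0,[20,-30,100],0.05],
  [0,[70.3,-272.8,100],0.291],
  [0,[70.3,-272.8,100],0.291],
  [0,[70.3,-272.8,100],0.291],
  [0,[70.3,-272.8,100],0.291],
  [0,[70.3,-272.8,100],0.291],
  [0,[70.3,-272.8,100],0.291],
  [0,[70.3,-272.8,100],0.291],
  [0,[70.3,-272.8,100],0.291],
  [0,[70.3,-272.8,100],0.291],
  [0,[70.3,-272.8,100],0.291],
  [0,[70.3,-272.8,100],0.291],
  [0,[70.3,-272.8,70],0.291],
  [0,[70.3,-272.8,50],0.291],
  [0,[70.3,-272.8,42],0.291],
  [0,[70.3,-272.8,42],0.291],
  [0,[70.3,-272.8,42],0.291],
])

```text
time_s: 34.8
ee_pos: [595.5, 54.5, 50.1]
ee_rot: [99.5, 89.9, 4.7]
force: [-0.5, -0.6, -0.2]
gripper_width: 40.2
```

>>> arm_command([
  [0,[0,0,-2],0],
  [0,[0,0,-5],0],
  [0,[0,0,-7],0],
  [0,[0,0,-8],0],
  [0,[0,0,-9],0],
  [0,[0,0,-9],0],
])

```text
time_s: 35.4
ee_pos: [594.9, 54.2, 40.2]
ee_rot: [93.2, 90.0, -1.6]
force: [0.1, 0.6, -0.7]
gripper_width: 39.7
```

>>> arm_command([
  [0,[0,0,-2],0],
  [0,[0,0,-4],0],
  [0,[0,0,-6],0],
  [0,[0,0,-8],0],
  [0,[0,0,-10],0],
  [0,[0,0,-11],0],
  [0,[0,0,-12],0],
  [0,[0,0,-12],0],
])

```text
time_s: 36.2
ee_pos: [595.0, 54.2, 29.3]
ee_rot: [96.7, 89.9, 1.9]
force: [-0.9, -1.5, 5.1]
gripper_width: 39.5
```

>>> arm_command([
  [0.6,[0,0,0],0],
  [0.6,[0,0,0],0],
  [0.6,[0,0,0],0],
  [0.6,[0,0,40],0],
  [0.6,[0,0,90],0.15],
  [0.6,[-27,-291,90],1.571],
  [0.6,[-27,-291,90],1.571],
  [0.6,[-27,-291,90],1.571],
  [0.6,[-27,-291,90],1.571],
  [0.6,[-27,-291,90],1.571],
  [0.6,[-27,-291,90],1.571],
  [0.6,[-27,-291,90],1.571],
  [0.6,[-27,-291,90],1.571],
  [0.6,[-27,-291,90],1.571],
  [0.6,[-27,-291,90],1.571],
  [0.6,[-27,-291,90],1.571],
  [0.6,[-27,-291,90],1.571],
  [0.6,[-27,-291,90],1.571],
])

```text
time_s: 38.0
ee_pos: [567.6, -236.7, 118.1]
ee_rot: [145.7, 90.0, 140.8]
force: [-0.9, 0.2, 0.3]
gripper_width: 54.7
```

Run:
```python
from h import *
import pickle
st(); t,s=look("16"); pickle.dump((t,s),open("f16.pkl","wb"))
t0,s0=pickle.load(open("f0.pkl","rb"))
for n,a,b,z in (("eye1",(288.75,221.9),(309.75,239.9),40),("eye0",(358.25,229.6),(355.25,281.1),40),("pinA",(428.1,230.1),(410,311.3),76),("pinB",(426.9,260.6),(386.6,332.3),76)):
    print(n,onz(t0,a,z).round(1),onz(s0,b,z).round(1),tri([(t0,a),(s0,b)])[0].round(1))
for Q in[(582,-95.2),(586,-45.4),(590.4,4.4),(594.7,54.2)]:
  print([(b[1][:2].round(1),b[2].round(2),round(b[4],1)) for b in[relayfit(f,proj(f,[*Q,68])[0],68) for f in (t,s)]])
crop(t,400,180,120,120,6,"t16c.png"); crop(s,240,220,140,110,5.5,"s16c.png")
```

```text
t 38.0 tcp [ 567.6 -236.7  118.1] jawyaw 85.11 tilt [-0.0003  0.0002] F [-0.9  0.2  0.3] w 54.7 q [ -24.   25.   91.    0.   64. -109.]
eye1 [647.7  50.3  40. ] [647.4  49.4  40. ] [648.   50.3  38.8]
eye0 [634.8 -99.2  40. ] [634.7 -99.9  40. ] [635.1 -99.4  39.1]
pinA [ 631.3 -241.3   76. ] [ 633.9 -241.6   76. ] [ 632.  -241.6   77.4]
pinB [ 567.5 -237.9   76. ] [ 566.9 -241.6   76. ] [ 568.7 -239.5   71.4]
[(array([581. , -94.5]), np.float64(0.24), np.float64(-4.6)), (array([579.8, -94.6]), np.float64(0.3), np.float64(-4.5))]
[(array([584.8, -47.7]), np.float64(0.71), np.float64(-4.8)), (array([583.7, -45.9]), np.float64(0.29), np.float64(-4.8))]
[(array([590. ,  11.5]), np.float64(0.17), np.float64(-5.1)), (array([588. ,   3.5]), np.float64(0.32), np.float64(-4.3))]
[(array([593.9,  55.5]), np.float64(0.31), np.float64(-4.0)), (array([592.9,  53.8]), np.float64(0.37), np.float64(-6.7))]
```

View pics/s16.png

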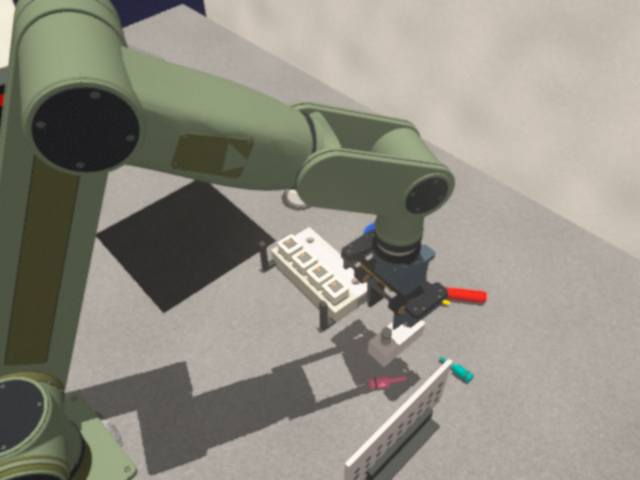

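View pics/s16c.png

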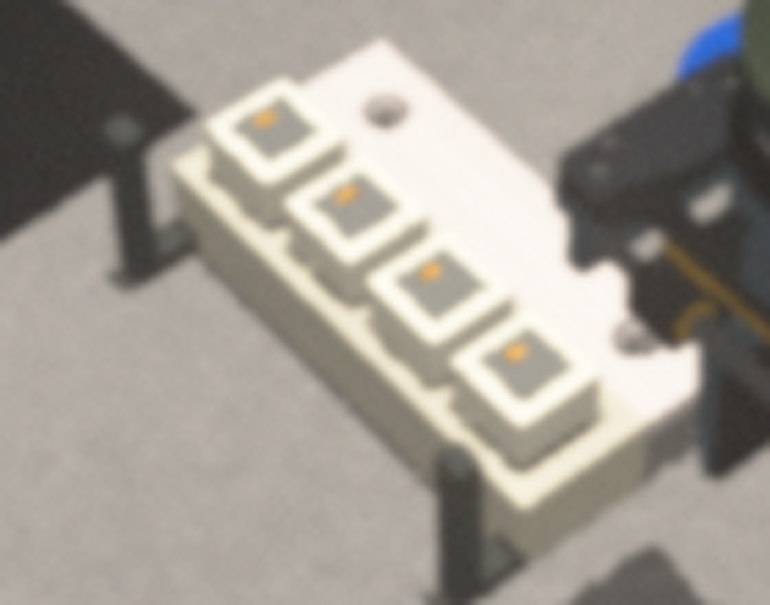

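View pics/t16.png

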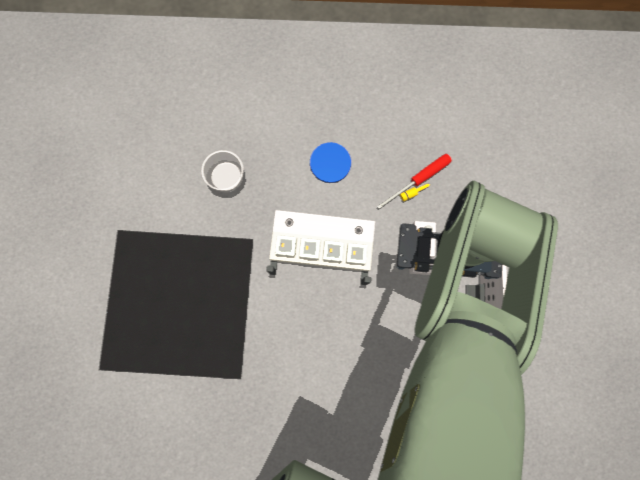

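Run:
```python
from h import *
import pickle
t0,s0=pickle.load(open("f0.pkl","rb"))
for f in(t0,s0):
    p,r,n=edgefit(f,[599.5,-239.5,np.radians(-3.6)],rect(-55,55,-22,22,40),hw=4); print(p,r,n,W(p,[(32,0,0),(-32,0,0)]).round(1))
mk=[proj(s0,W(p,[(a,b,40) for a in(-55,55) for b in(-22,22)]))]
m=list(mk[0])+list(proj(s0,[(631.5,-241.3,76),(567.5,-237.7,76)])); crop(s0,360,295,80,75,9,"h.png",m)
p=proj(t0,[(631.5,-241.3,76),(567.5,-237.7,76)]); crop(t0,405,210,40,70,9,"h2.png",p)
```

```text
[ 6.01437520e+02 -2.40535765e+02 -4.71521264e-02] 0.33139493478899007 60 [[ 633.4 -242.     0. ]
 [ 569.5 -239.     0. ]]
[ 6.01636867e+02 -2.40742150e+02 -4.97053149e-02] 0.3998971431254878 55 [[ 633.6 -242.3    0. ]
 [ 569.7 -239.2    0. ]]
```

View pics/h.png

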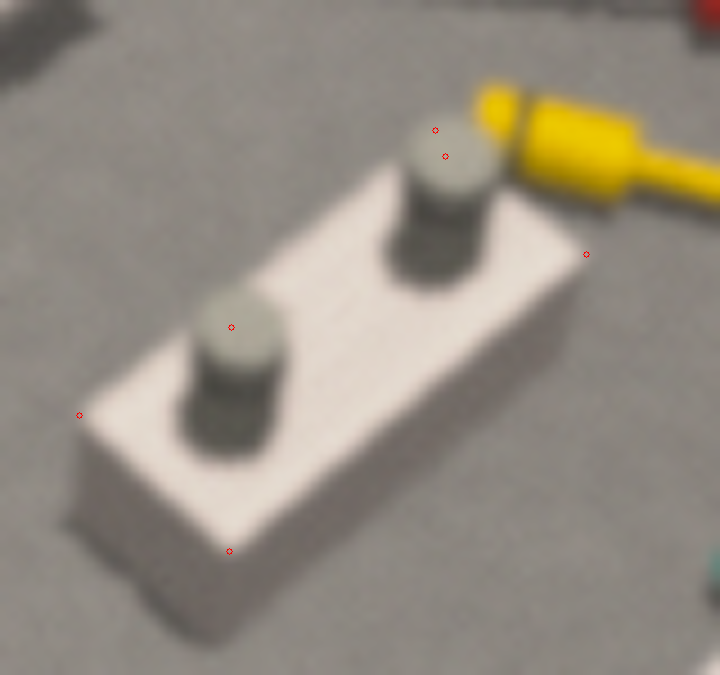

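View pics/h2.png

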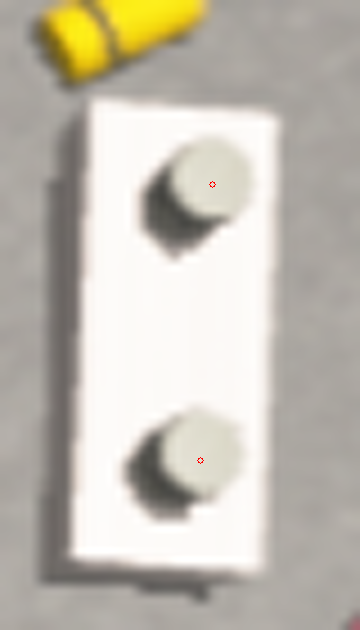

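>>> arm_command([
  [0.5,[1.5,-2.2,-40],0],
  [0.5,[1.5,-2.2,-70],0],
  [0.5,[1.5,-2.2,-84],0],
  [0.5,[1.5,-2.2,-88],0],
  [0.5,[1.5,-2.2,-88],0],
  [0.5,[1.5,-2.2,-88],0],
])

```text
time_s: 38.7
ee_pos: [570.4, -239.5, 31.8]
ee_rot: [-17.4, 89.8, -22.2]
force: [0.5, -0.5, -0.5]
gripper_width: 45.6
```

>>> arm_command([
  [0,[0,0,0],0],
  [0,[0,0,0],0],
  [0,[0,0,0],0],
  [0,[0,0,0],0],
  [0,[0,0,0],0],
  [0,[0,0,0],0],
  [0,[0,0,0],0],
])

```text
time_s: 39.4
ee_pos: [569.4, -239.1, 30.7]
ee_rot: [-0.4, 90.0, -5.2]
force: [0.5, 0.6, 3.9]
gripper_width: 19.6
```

Run:
```python
from h import *
st(); t,s=look("17")
crop(s,330,240,120,120,6,"s17c.png")
```

```text
t 39.4 tcp [ 569.4 -239.1   30.7] jawyaw 85.19 tilt [ 0.0006 -0.0001] F [0.5 0.6 3.9] w 19.6 q [ -24.   30.   96.    0.   53. -109.]
```

View pics/s17c.png

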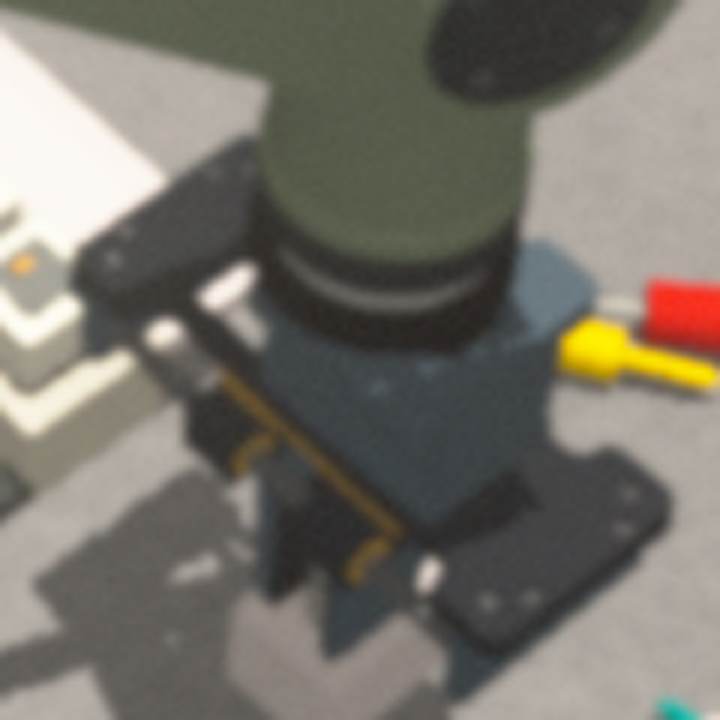

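>>> arm_command([
  [0,[0,0,30],0],
  [0,[0,0,70],0],
  [0,[0,0,80],0],
  [0,[65.8,139.4,80],0],
  [0,[65.8,139.4,80],0],
  [0,[65.8,139.4,80],0],
  [0,[65.8,139.4,80],0],
  [0,[65.8,139.4,80],0],
  [0,[65.8,139.4,80],0],
  [0,[65.8,139.4,60],0],
  [0,[65.8,139.4,45],0],
  [0,[65.8,139.4,42],0],
  [0,[65.8,139.4,42],0],
])

```text
time_s: 40.8
ee_pos: [634.2, -100.9, 71.8]
ee_rot: [-179.3, 89.9, 175.7]
force: [-0.0, 0.5, -0.2]
gripper_width: 19.2
```

Run:
```python
from h import *
st(); t,s=look("18")
z=env.state()["ee_pos"][2]; zt=6+z-30.2
m=proj(s,[(635,-99.6,40),(635,-99.6,zt),(635,-99.6,zt+34)])
m=list(m)+list(proj(s,W([635,-99.6,0],[(5.5*np.cos(a),5.5*np.sin(a),40) for a in np.arange(0,6.28,.5)])))
print(m[:3])
crop(s,320,230,80,80,9,"s18c.png",m); crop(s,320,230,80,80,9,"s18d.png")
```

```text
t 40.8 tcp [ 634.2 -100.9   71.8] jawyaw 85.09 tilt [-0.0015  0.0001] F [-0.   0.5 -0.2] w 19.2 q [-10.  30.  90.  -0.  60. -95.]
[array([355.25085953, 280.92135142]), array([355.40519409, 278.25139579]), array([356.01454204, 267.70980398])]
```

View pics/s18c.png

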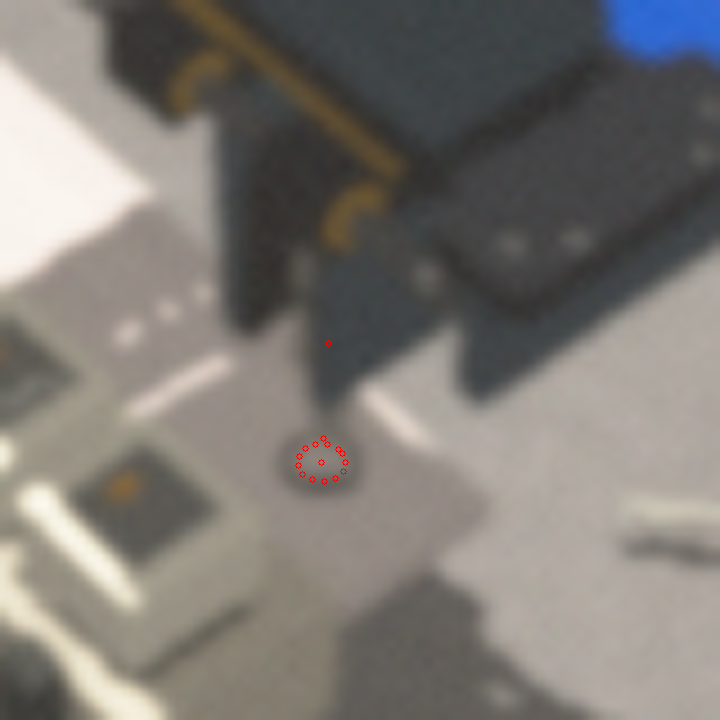

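View pics/s18d.png

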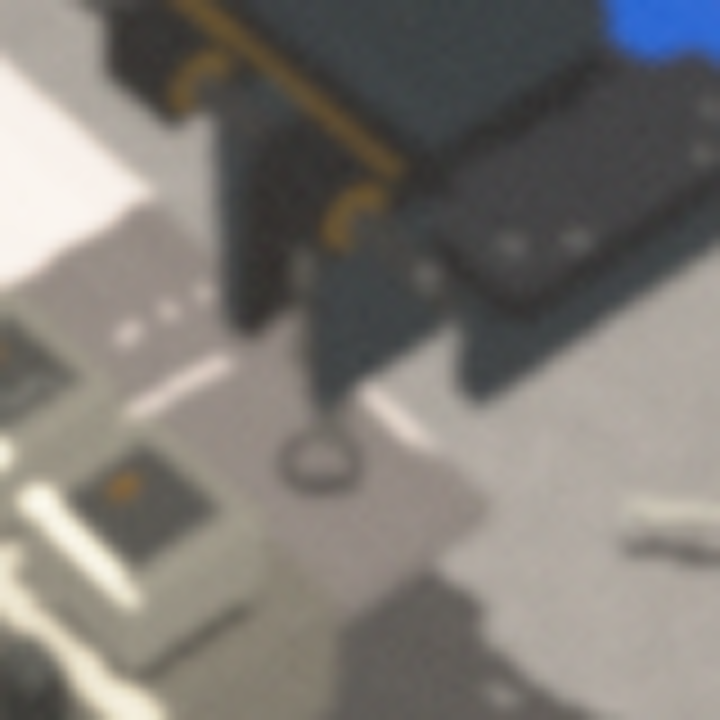

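>>> arm_command([
  [0,[0,0,0],0],
  [0,[0,0,-3],0],
  [0,[0,0,-6],0],
  [0,[0,0,-8],0],
  [0,[0,0,-10],0],
  [0,[0,0,-12],0],
  [0,[0,0,-12],0],
])

```text
time_s: 41.6
ee_pos: [634.8, -99.5, 59.8]
ee_rot: [170.0, 90.0, 165.2]
force: [0.5, 0.0, -1.4]
gripper_width: 19.5
```

>>> arm_command([
  [0,[0,0,-3],0],
  [0,[0,0,-6],0],
  [0,[0,0,-9],0],
  [0,[0,0,-12],0],
  [0,[0,0,-15],0],
  [0,[0,0,-18],0],
  [0,[0,0,-18],0],
])

```text
time_s: 42.3
ee_pos: [634.6, -99.5, 41.7]
ee_rot: [170.4, 89.9, 165.6]
force: [-0.1, -0.0, -0.3]
gripper_width: 19.3
```

>>> arm_command([
  [0,[0,0,-3],0],
  [0,[0,0,-6],0],
  [0,[0,0,-9],0],
  [0,[0,0,-11],0],
  [0,[0,0,-12],0],
  [0,[0,0,-12],0],
])

```text
time_s: 42.9
ee_pos: [634.9, -99.6, 30.8]
ee_rot: [111.1, 90.0, 106.3]
force: [-1.6, 0.2, 3.0]
gripper_width: 19.4
```

>>> arm_command([
  [0.5,[0,0,0],0],
  [0.5,[0,0,0],0],
  [0.5,[0,0,0],0],
  [0.5,[0,0,30],0],
  [0.5,[0,0,60],0],
  [0.5,[-2,-142.4,60],0],
  [0.5,[-2,-142.4,60],0],
  [0.5,[-2,-142.4,60],0],
  [0.5,[-2,-142.4,60],0],
  [0.5,[-2,-142.4,60],0],
  [0.5,[-2,-142.4,60],0],
  [0.5,[-2,-142.4,30],0],
  [0.5,[-2,-142.4,5],0],
  [0.5,[-2,-142.4,0],0],
  [0.5,[-2,-142.4,0],0],
])

```text
time_s: 44.4
ee_pos: [632.8, -240.5, 29.6]
ee_rot: [157.0, 89.9, 152.3]
force: [0.2, -0.6, -0.5]
gripper_width: 45.8
```

>>> arm_command([
  [0,[0,0,0],0],
  [0,[0,0,0],0],
  [0,[0,0,0],0],
  [0,[0,0,0],0],
  [0,[0,0,0],0],
  [0,[0,0,0],0],
  [0,[0,0,0],0],
])

```text
time_s: 45.1
ee_pos: [633.6, -242.1, 31.3]
ee_rot: [-5.6, 89.9, -10.4]
force: [-1.0, 1.4, 5.5]
gripper_width: 19.4
```

Run:
```python
from h import *
st(); t,s=look("19")
crop(s,240,220,140,110,5.5,"s19c.png")
```

```text
t 45.1 tcp [ 633.6 -242.1   31.3] jawyaw 85.19 tilt [ 0.0016 -0.0003] F [-1.   1.4  5.5] w 19.4 q [ -22.   35.   87.    0.   58. -107.]
```

View pics/s19c.png

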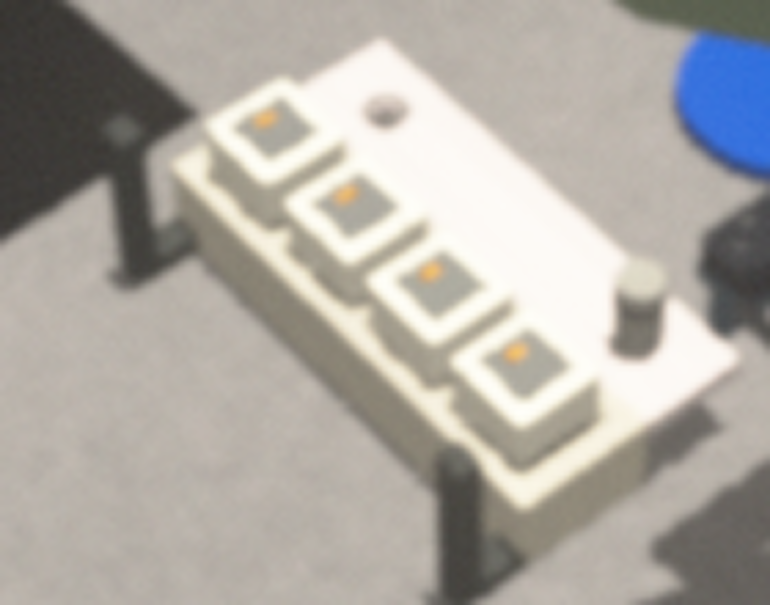

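>>> arm_command([
  [0,[0,0,30],0],
  [0,[0,0,70],0],
  [0,[0,0,85],0],
  [0,[14.8,291.9,85],0],
  [0,[14.8,291.9,85],0],
  [0,[14.8,291.9,85],0],
  [0,[14.8,291.9,85],0],
  [0,[14.8,291.9,85],0],
  [0,[14.8,291.9,85],0],
  [0,[14.8,291.9,85],0],
  [0,[14.8,291.9,85],0],
  [0,[14.8,291.9,85],0],
  [0,[14.8,291.9,85],0],
  [0,[14.8,291.9,60],0],
  [0,[14.8,291.9,45],0],
  [0,[14.8,291.9,41],0],
  [0,[14.8,291.9,41],0],
  [0,[14.8,291.9,41],0],
])

```text
time_s: 47.0
ee_pos: [648.5, 49.3, 72.1]
ee_rot: [9.8, 89.9, 5.0]
force: [0.2, 0.7, 0.1]
gripper_width: 19.3
```

>>> arm_command([
  [0,[0,0,0],0],
  [0,[0,0,-3],0],
  [0,[0,0,-6],0],
  [0,[0,0,-8],0],
  [0,[0,0,-10],0],
  [0,[0,0,-12],0],
  [0,[0,0,-12],0],
])

```text
time_s: 47.7
ee_pos: [647.6, 49.9, 58.8]
ee_rot: [-177.3, 90.0, 177.9]
force: [-0.3, 1.3, -0.3]
gripper_width: 19.8
```

>>> arm_command([
  [0,[0,0,-3],0],
  [0,[0,0,-6],0],
  [0,[0,0,-9],0],
  [0,[0,0,-12],0],
  [0,[0,0,-15],0],
  [0,[0,0,-18],0],
  [0,[0,0,-18],0],
])

```text
time_s: 48.4
ee_pos: [647.4, 49.9, 40.7]
ee_rot: [-176.6, 89.9, 178.6]
force: [0.1, -0.5, -0.6]
gripper_width: 19.4
```

>>> arm_command([
  [0,[0,0,-3],0],
  [0,[0,0,-6],0],
  [0,[0,0,-9],0],
  [0,[0,0,-11],0],
  [0,[0,0,-11],0],
])

```text
time_s: 48.9
ee_pos: [647.8, 49.9, 31.3]
ee_rot: [27.0, 90.0, 22.2]
force: [-2.3, -0.2, 6.1]
gripper_width: 19.3
```

>>> arm_command([
  [0.5,[0,0,0],0],
  [0.5,[0,0,0],0],
  [0.5,[0,0,0],0],
  [0.5,[0,0,40],0],
  [0.5,[0,0,90],0],
  [0.5,[-100,-100,170],0],
  [0.5,[-150,-200,170],0],
  [0.5,[-150,-200,170],0],
  [0.5,[-150,-200,170],0],
  [0.5,[-150,-200,170],0],
  [0.5,[-150,-200,170],0],
  [0.5,[-150,-200,170],0],
  [0.5,[-150,-200,170],0],
])

```text
time_s: 50.2
ee_pos: [498.3, -149.4, 199.9]
ee_rot: [81.7, 89.9, 76.9]
force: [-0.4, -0.3, 0.5]
gripper_width: 45.8
```

Run:
```python
from h import *
import pickle
st(); t,s=look("20"); pickle.dump((t,s),open("f20.pkl","wb"))
t0,s0=pickle.load(open("f0.pkl","rb"))
G=rect(-125,125,-4,4,136)
c=onz(t0,(504,325),136); print(c)
for nm,f in(("t0",t0),("s20",s)):
    p,r,n=edgefit(f,[c[0],c[1],np.radians(-3)],G,hw=4); print(nm,p[:2].round(1),np.degrees(p[2]).round(2),r.round(2),n)
    m=proj(f,W(p,[(a,b,136) for a in(-125,125) for b in(-4,4)]))
    if nm=="t0": crop(f,450,250,80,150,5,"g_t.png",m)
    else: crop(f,330,340,150,140,5,"g_s.png",m)
crop(s,240,220,140,110,5.5,"s20c.png")
```

```text
t 50.2 tcp [ 498.3 -149.4  199.9] jawyaw 85.18 tilt [0.0002 0.0011] F [-0.4 -0.3  0.5] w 45.8 q [ -18.   13.   96.    0.   70. -103.]
[ 441.2826715  -369.55237148  136.        ]
t0 [ 444.  -373.3] -0.0 0.23 60
s20 [ 444.3 -374.3] 0.06 0.2 60
```

View pics/g_t.png

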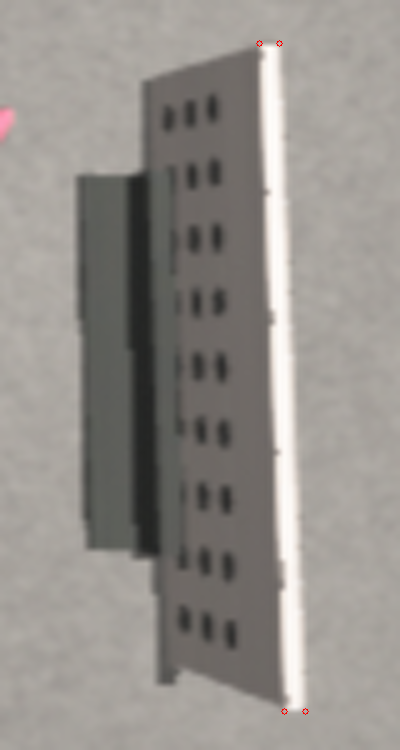

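View pics/g_s.png

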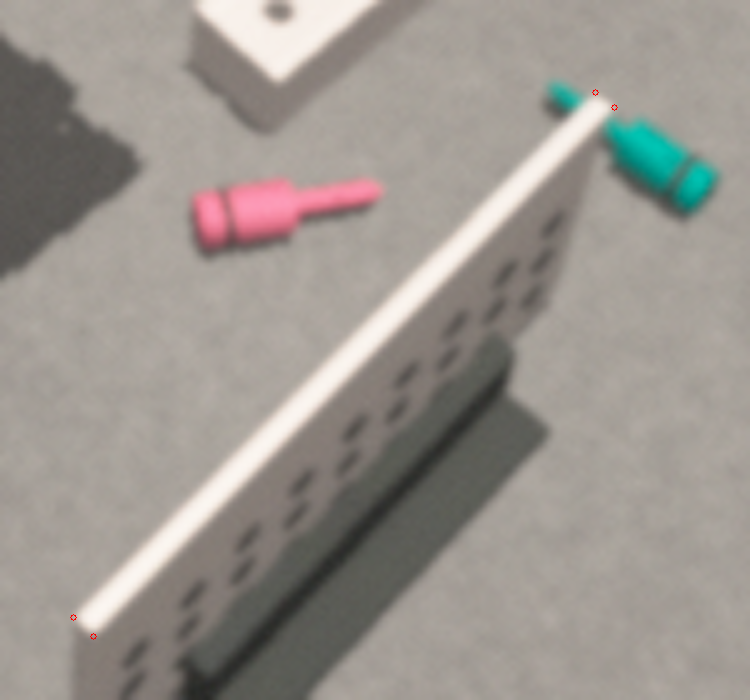

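View pics/s20c.png

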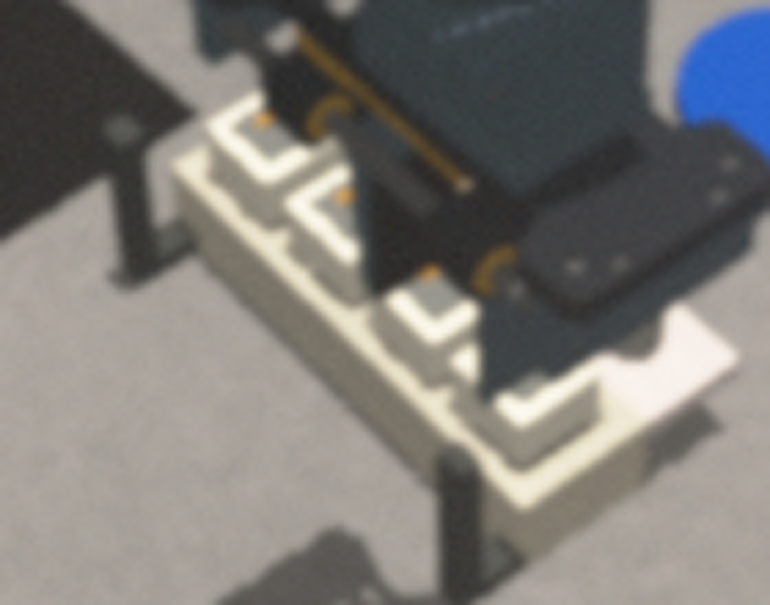

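View pics/t20.png

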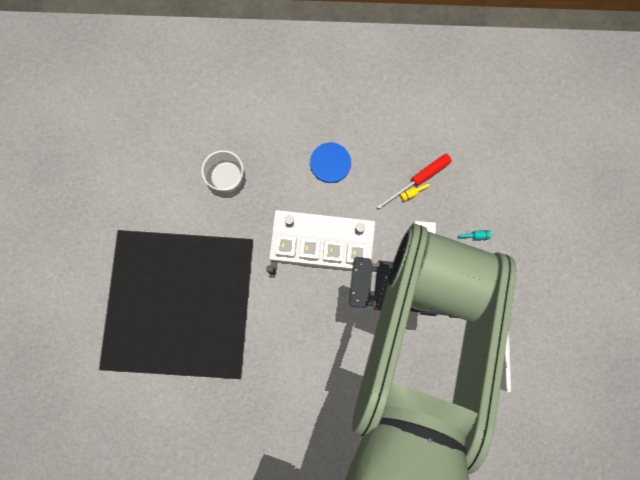

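>>> arm_command([
  [0.5,[-53.8,-223.6,0],0.085],
  [0.5,[-53.8,-223.6,0],0.085],
  [0.5,[-53.8,-223.6,0],0.085],
  [0.5,[-53.8,-223.6,0],0.085],
  [0.5,[-53.8,-223.6,0],0.085],
  [0.5,[-53.8,-223.6,0],0.085],
  [0.5,[-53.8,-223.6,0],0.085],
  [0.5,[-53.8,-223.6,0],0.085],
  [0.5,[-53.8,-223.6,0],0.085],
  [0.5,[-53.8,-223.6,-40],0.085],
  [0.5,[-53.8,-223.6,-60],0.085],
  [0.5,[-53.8,-223.6,-60],0.085],
])

```text
time_s: 51.5
ee_pos: [442.8, -371.1, 137.5]
ee_rot: [136.7, 89.6, 136.8]
force: [-0.9, 0.2, -0.5]
gripper_width: 45.7
```

Run:
```python
from h import *
import pickle
st(); t,s=look("21"); pickle.dump((t,s),open("f21.pkl","wb"))
crop(s,240,220,140,110,5.5,"s21c.png")
```

```text
t 51.5 tcp [ 442.8 -371.1  137.5] jawyaw -89.84 tilt [-0.0049  0.0046] F [-0.9  0.2 -0.5] w 45.7 q [ -41.   21.   94.    0.   65. -131.]
```

View pics/s21.png

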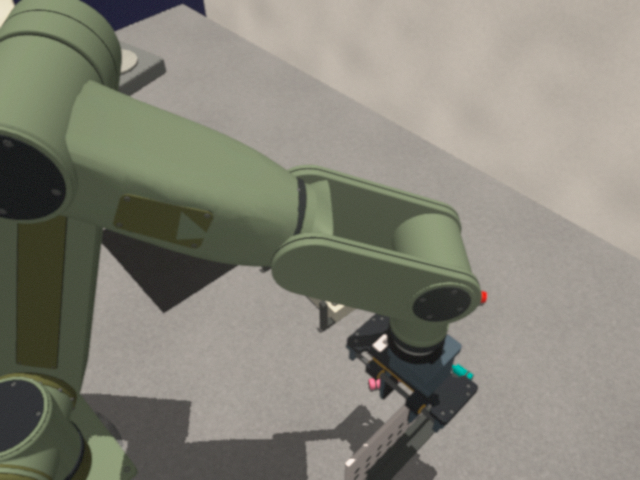

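View pics/s21c.png

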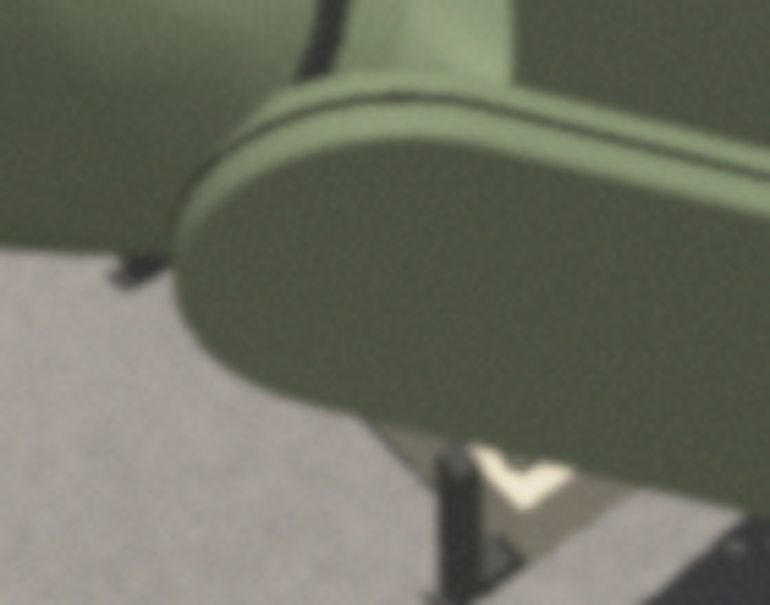

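Run:
```python
from h import *
import pickle
t,s=pickle.load(open("f21.pkl","rb"))
P=[(634.9,-99.7,76),(647.7,49.8,76)]
crop(t,260,190,130,100,6,"t21c.png",proj(t,P)); st()
```

```text
t 51.6 tcp [ 444.7 -373.2  140.9] jawyaw -89.86 tilt [ 0.0005 -0.0003] F [ 0.5 -0.7  0.4] w 45.7 q [ -41.   21.   94.    0.   65. -131.]
```

View pics/t21c.png

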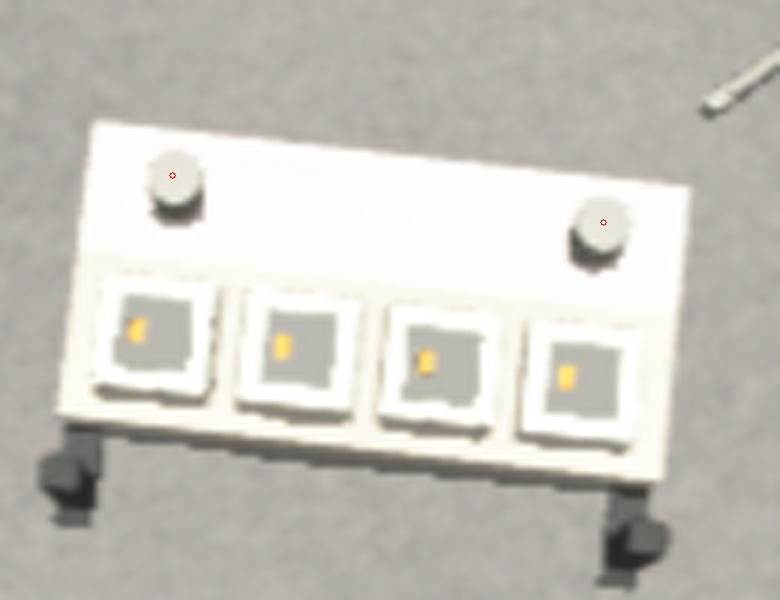

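>>> arm_command([
  [0.5,[0,0,-20],0],
  [0.5,[0,0,-40],0],
  [0.5,[0,0,-48],0],
  [0.5,[0,0,-48],0],
  [0,[0,0,-48],0],
  [0,[0,0,-48],0],
  [0,[0,0,-48],0],
  [0,[0,0,-48],0],
  [0,[0,0,-48],0],
  [0,[0,0,-48],0],
  [0,[0,0,-48],0],
  [0,[0,0,-48],0],
], grip_force=40)

```text
time_s: 52.8
ee_pos: [444.1, -373.7, 92.6]
ee_rot: [10.8, 90.0, 10.8]
force: [-0.8, 0.9, 2.7]
gripper_width: 8.0
```

>>> arm_command([
  [0,[0,0,20],0],
  [0,[0,0,50],0],
  [0,[0,0,80],0],
  [0,[0,0,100],0],
  [0,[0,40,100],-0.1],
  [0,[20,90,100],-0.25],
  [0,[58.8,140,100],-0.4],
  [0,[58.8,180,100],-0.55],
  [0,[58.8,220,100],-0.7],
  [0,[58.8,260,100],-0.85],
  [0,[58.8,300,100],-1.0],
  [0,[58.8,330,100],-1.15],
  [0,[58.8,360.6,100],-1.3],
  [0,[58.8,360.6,100],-1.45],
  [0,[58.8,360.6,100],-1.6],
  [0,[58.8,360.6,100],-1.658],
  [0,[58.8,360.6,100],-1.658],
  [0,[58.8,360.6,100],-1.658],
  [0,[58.8,360.6,100],-1.658],
  [0,[58.8,360.6,100],-1.658],
])

```text
time_s: 54.8
ee_pos: [502.7, -13.2, 192.1]
ee_rot: [-65.2, 90.0, -160.1]
force: [-0.1, -0.8, -3.5]
gripper_width: 7.9
```

Run:
```python
from h import *
st(); t,s=look("22")
```

```text
t 54.8 tcp [502.7 -13.2 192.1] jawyaw -4.88 tilt [-0.0002 -0.0001] F [-0.1 -0.8 -3.5] w 7.9 q [-3. 12. 99. -0. 69.  2.]
```

View pics/s22.png

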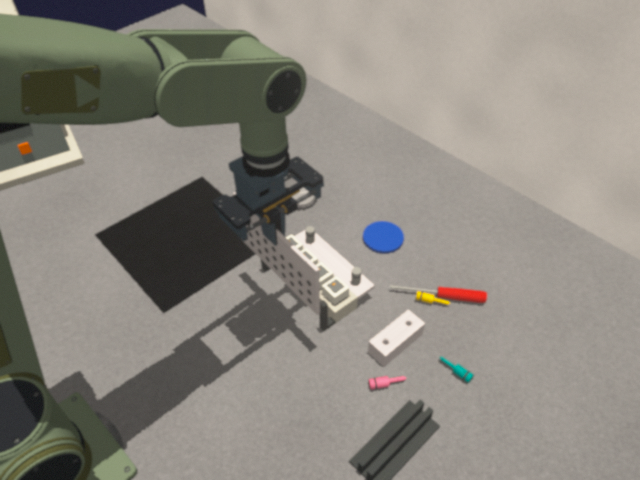

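View pics/t22.png

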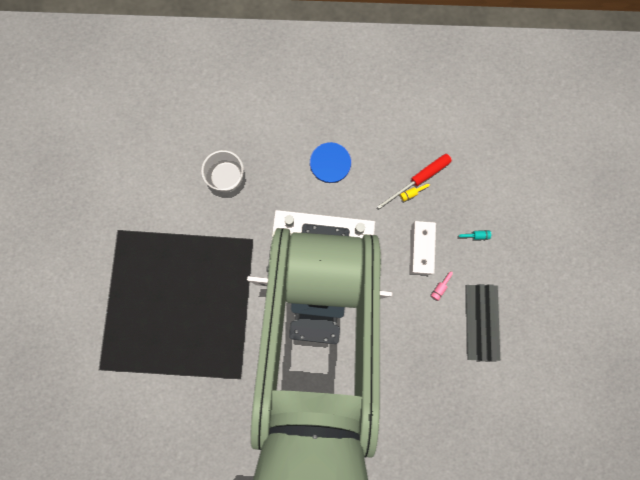

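>>> arm_command([
  [0,[0,0,-30],0],
  [0,[0,0,-60],0],
  [0,[0,0,-85],0],
  [0,[0,0,-97],0],
  [0,[0,0,-101],0],
  [0,[0,0,-103],0],
  [0,[0,0,-104],0],
  [0,[0,0,-104],0],
])

```text
time_s: 55.7
ee_pos: [503.6, -13.1, 89.2]
ee_rot: [91.9, 89.9, -3.0]
force: [0.5, -0.5, -3.7]
gripper_width: 8.0
```

>>> arm_command([
  [0,[0,0,-1],0],
  [0,[0,0,-1.5],0],
  [0,[0,0,-2],0],
  [0,[0,0,-2],0],
])

```text
time_s: 56.1
ee_pos: [503.0, -13.1, 86.6]
ee_rot: [91.8, 90.0, -3.1]
force: [-0.4, 0.9, -1.4]
gripper_width: 7.4
```

>>> arm_command([
  [0,[0,0,-0.5],0],
  [0,[0,0,-1],0],
  [0,[0,0,-1],0],
  [0,[0,0,-1],0],
])

```text
time_s: 56.5
ee_pos: [503.1, -13.1, 86.5]
ee_rot: [93.5, 89.9, -1.4]
force: [-2.8, 1.6, 6.6]
gripper_width: 7.7
```

Run:
```python
from h import *
st(); t,s=look("23")
crop(s,210,190,160,140,5,"s23c.png")
```

```text
t 56.5 tcp [503.1 -13.1  86.5] jawyaw -4.92 tilt [ 0.0012 -0.    ] F [-2.8  1.6  6.6] w 7.7 q [ -3.  18. 108.   0.  54.   2.]
```

View pics/s23c.png

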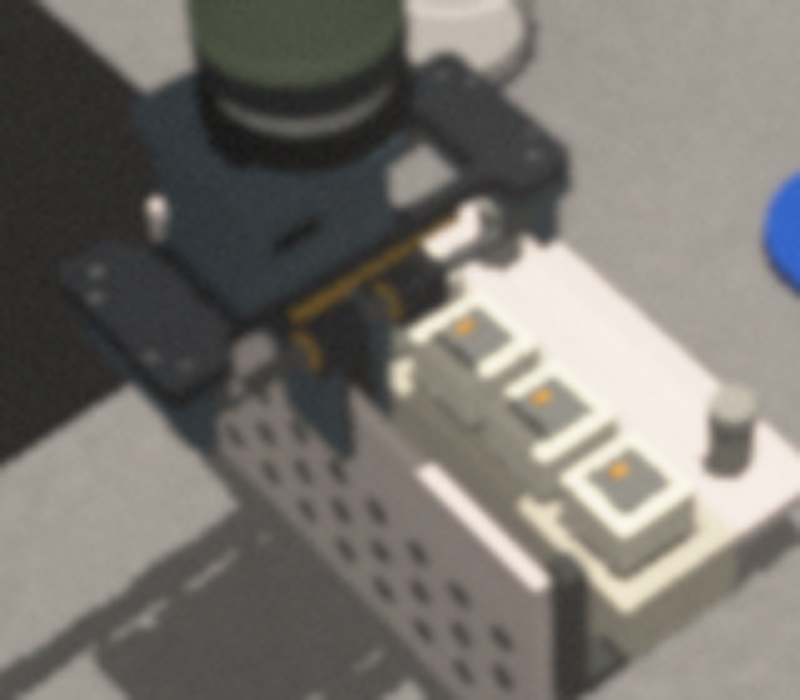

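>>> arm_command([
  [0.22,[0,0,0],0],
  [0.22,[0,0,0],0],
  [0.22,[0,0,0],0],
  [0.22,[1,0,0],0],
  [0.22,[3,-0.2,0],0],
  [0.22,[5,-0.4,0],0],
  [0.22,[6,-0.5,0],0],
  [0.22,[7,-0.6,0],0],
  [0.22,[8,-0.7,0],0],
  [0.22,[9,-0.8,0],0],
  [0.22,[10,-0.9,0],0],
  [0.22,[10,-0.9,0],0],
])

```text
time_s: 57.8
ee_pos: [513.0, -14.0, 85.3]
ee_rot: [89.3, 90.0, -5.6]
force: [0.3, 0.3, 0.6]
gripper_width: 20.4
```

Run:
```python
from h import *
st(); t,s=look("24")
crop(s,210,190,160,140,5,"s24c.png")
```

```text
t 57.8 tcp [513.  -14.   85.3] jawyaw -4.92 tilt [ 0.0003 -0.    ] F [0.3 0.3 0.6] w 20.4 q [ -3.  19. 107.  -0.  54.   2.]
```

View pics/s24c.png

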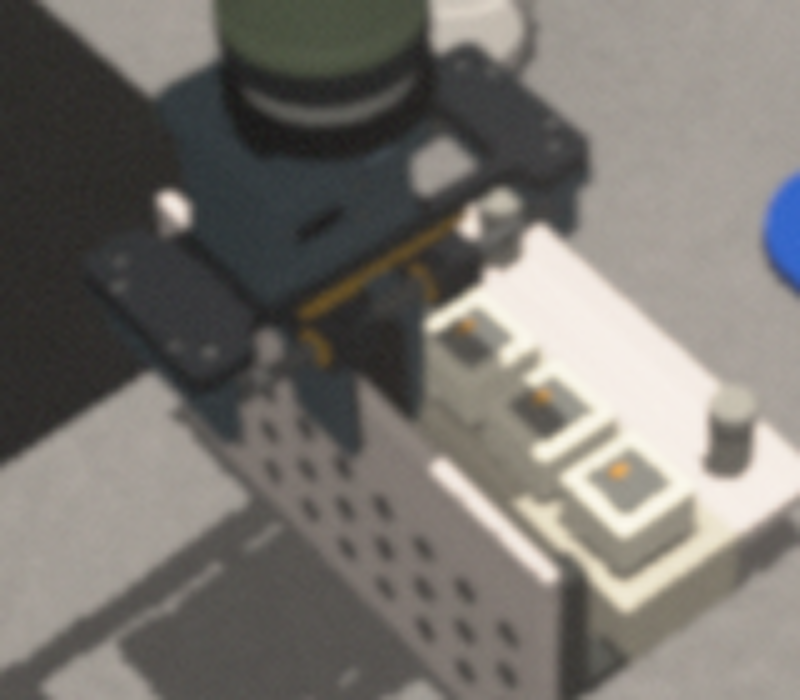

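>>> arm_command([
  [0.22,[1.5,-0.1,0],0],
  [0.22,[3,-0.2,0],0],
  [0.22,[4.5,-0.4,0],0],
  [0.22,[6,-0.5,0],0],
  [0.22,[7.5,-0.6,0],0],
  [0.22,[9,-0.7,0],0],
  [0.22,[10.5,-0.9,0],0],
  [0.22,[12,-1,0],0],
  [0.22,[13.5,-1.1,0],0],
  [0.22,[15,-1.2,0],0],
  [0.22,[16.5,-1.4,0],0],
  [0.22,[16.5,-1.4,0],0],
])

```text
time_s: 59.1
ee_pos: [529.6, -15.4, 85.3]
ee_rot: [93.0, 90.0, -1.9]
force: [0.6, -0.9, 0.0]
gripper_width: 20.2
```

Run:
```python
from h import *
st(); t,s=look("25")
crop(s,210,190,160,140,5,"s25c.png")
```

```text
t 59.1 tcp [529.6 -15.4  85.3] jawyaw -4.93 tilt [ 0.0003 -0.    ] F [ 0.6 -0.9  0. ] w 20.2 q [ -3.  20. 105.   0.  55.   2.]
```

View pics/s25c.png

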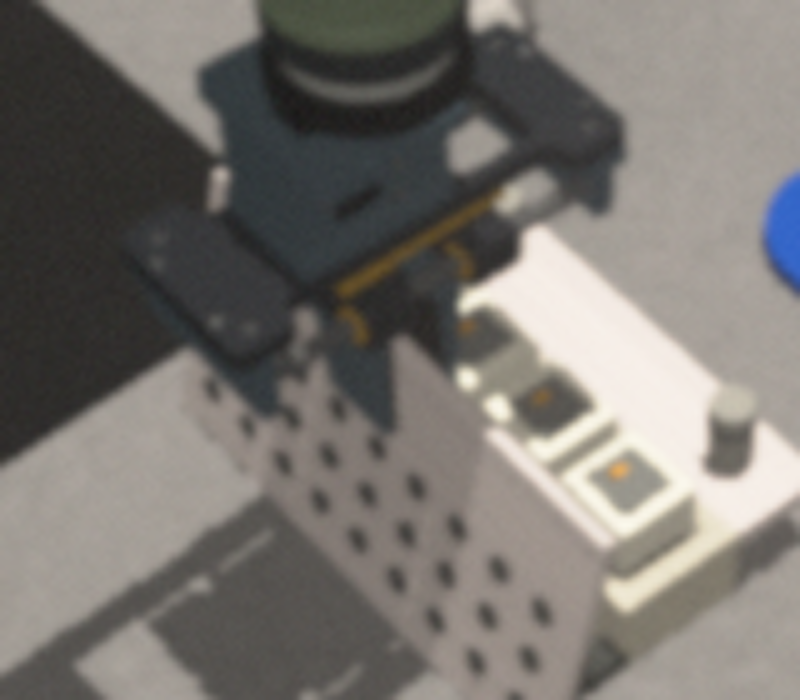

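>>> arm_command([
  [0.4,[1,-0.1,0],0],
  [0.4,[1,-0.1,0],0],
  [0.4,[1,-0.1,0],0],
  [0.4,[1,-0.1,0],0],
  [0.4,[1,-0.1,0],0],
  [0.4,[1,-0.1,5],0],
  [0.4,[1,-0.1,15],0],
  [0.4,[1,-0.1,30],0],
  [0.4,[1,-0.1,60],0],
  [0.4,[1,-0.1,100],0],
  [0.4,[-100,-120,140],0],
  [0.4,[-180,-250,140],0],
  [0.4,[-180,-350,140],0],
  [0.4,[-180,-350,140],0],
  [0.4,[-180,-350,140],0],
  [0.4,[-180,-350,140],0],
  [0.4,[-180,-350,140],0],
  [0.4,[-180,-350,140],0],
  [0.4,[-180,-350,140],0],
  [0.4,[-180,-350,140],0],
])

```text
time_s: 61.2
ee_pos: [348.9, -366.0, 225.8]
ee_rot: [101.0, 90.0, 5.9]
force: [-0.1, 0.4, 0.6]
gripper_width: 36.5
```

Run:
```python
from h import *
import pickle
st(); t,s=look("26"); pickle.dump((t,s),open("f26.pkl","wb"))
B=[588.3,-20.5,-0.0855]
import itertools
# fit guard lean: unknown base-frame foot pivot x, theta, y, yaw -> top edge rect corners
def fun_pts(fx,th,yy,ya):
    u=np.array([np.sin(th),0,np.cos(th)]); n=np.array([np.cos(th),0,-np.sin(th)])  # n toward rear
    pts={}
    o=np.array([fx,yy,4*np.sin(th)])
    out=[]
    for a in(-125,125):
        for h in(0,130):
            for d in(-4,4):
                l=o+u*h+n*d+np.array([0,a,0]); c,sn=np.cos(ya),np.sin(ya); q=l-[fx,yy,0]
                out.append(np.array([fx+c*q[0]-sn*q[1],yy+sn*q[0]+c*q[1],l[2]]))
    return W(B,out)
P=fun_pts(-86,.254,0,0)
crop(t,240,230,150,90,5,"t26c.png",proj(t,P)); crop(s,230,200,150,140,5,"s26c.png",proj(s,P))
```

```text
t 61.2 tcp [ 348.9 -366.   225.8] jawyaw -5.08 tilt [0.0008 0.0001] F [-0.1  0.4  0.6] w 36.5 q [-48.  11.  96.   0.  73. -43.]
```

View pics/t26c.png

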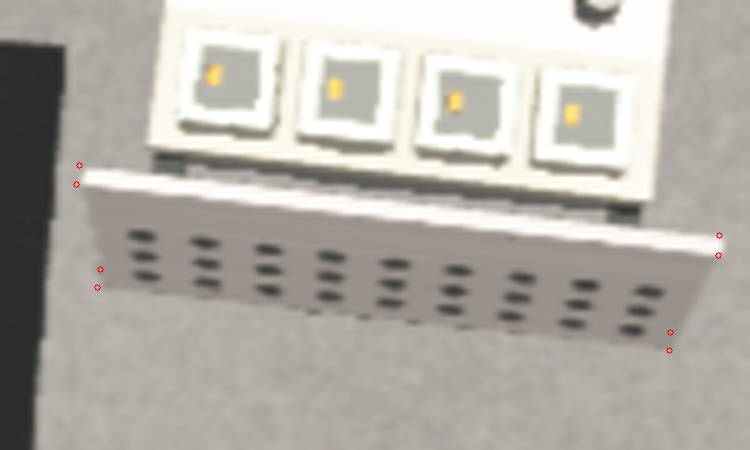

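View pics/s26c.png

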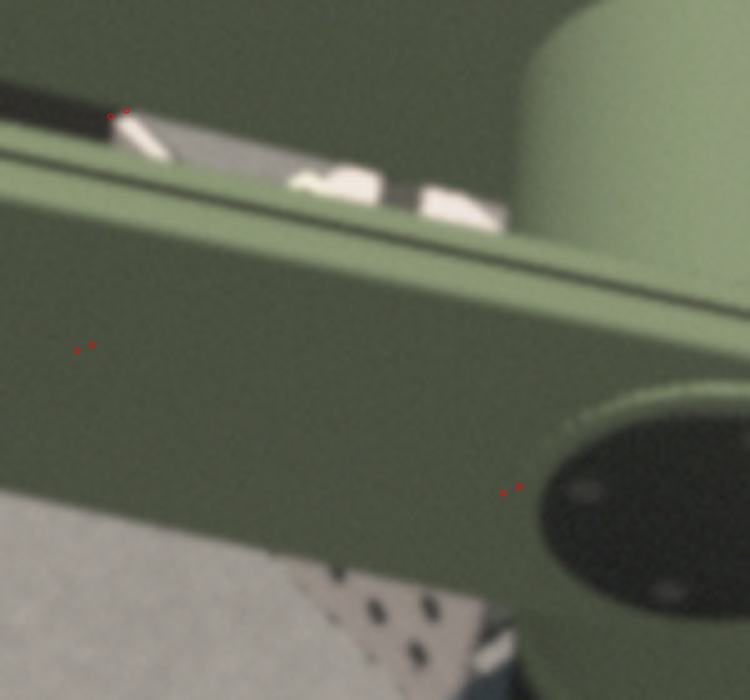

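View pics/t26.png

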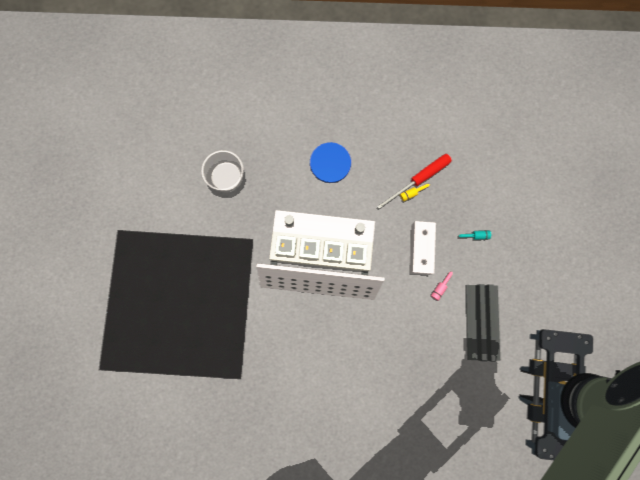

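View pics/s26.png

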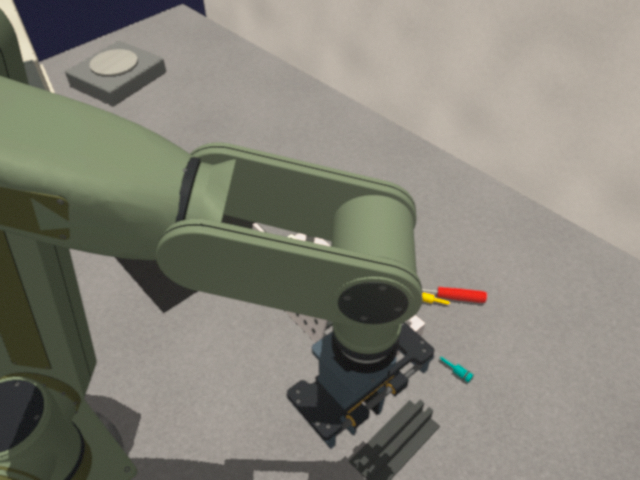

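>>> arm_command([
  [0.4,[-250,-90,0],0],
  [0.4,[-250,-90,0],0],
  [0.4,[-250,-90,0],0],
  [0.4,[-250,-90,0],0],
  [0.4,[-250,-90,0],0],
  [0.4,[-250,-90,0],0],
  [0.4,[-250,-90,0],0],
  [0.4,[-250,-90,0],0],
  [0.4,[-250,-90,0],0],
  [0.4,[-250,-90,0],0],
])

```text
time_s: 62.3
ee_pos: [100.7, -454.9, 225.3]
ee_rot: [105.3, 90.0, 10.5]
force: [0.0, -0.5, -0.7]
gripper_width: 36.5
```

Run:
```python
from h import *
st(); t,s=look("27")
B=[588.3,-20.5,-0.0855]
def F(p,B=B):
    fx,th,yy,ya=p
    u=np.array([np.sin(th),0,np.cos(th)]); n=np.array([np.cos(th),0,-np.sin(th)])
    out=[]
    for a,h,d in((-125,0,-4),(125,0,-4),(-125,130,-4),(125,130,-4),(-125,130,4),(125,130,4)):
        l=u*h+n*d+np.array([0,a,4*np.sin(th)]); c,sn=np.cos(ya),np.sin(ya)
        out.append([fx+c*l[0]-sn*l[1],yy+sn*l[0]+c*l[1],l[2]])
    return W(B,out)
o=lambda x,y:(240+(x+.5)/5-.5,230+(y+.5)/5-.5)
obs=np.array([o(668,350),o(104,287),o(722,254),o(83,185),o(721,239),o(86,171)])
r=least_squares(lambda p:(proj(t,F(p))-obs).ravel(),[-86,.25,0,0],x_scale=[10,.1,10,.1])
fx,th,yy,ya=r.x; print("foot x,theta,y,yaw",r.x.round(3),"rms px",np.sqrt(np.mean(r.fun**2)).round(2),"top x",fx+130*np.sin(th))
crop(s,230,190,160,150,5,"s27c.png",proj(s,F(r.x)))
for n in["jar","jar_lid","driver"]:
    for f in(t,s): print(n,[(round(d["conf"],2),np.round(d["centre"],1)) for d in cams.silhouettes(f,n)[:2]])
```

```text
t 62.3 tcp [ 100.7 -454.9  225.3] jawyaw -4.78 tilt [0.0004 0.0001] F [ 0.  -0.5 -0.7] w 36.5 q [-79.   7. 100.   0.  72. -74.]
foot x,theta,y,yaw [-8.6071e+01  2.4900e-01 -1.8900e+00  1.0000e-03] rms px 0.52 top x -54.00679745309343
jar [(0.97, array([223.1, 172.9]))]
jar [(0.89, array([297., 188.])), (0.65, array([286.2, 245.9]))]
jar_lid [(0.74, array([328.5, 159.4])), (0.51, array([316.9, 230. ]))]
jar_lid [(0.87, array([383.9, 240.1])), (0.51, array([287.5, 242.3]))]
driver [(0.83, array([428.6, 169.7]))]
driver [(0.66, array([458.5, 295. ]))]
```

View pics/s27c.png

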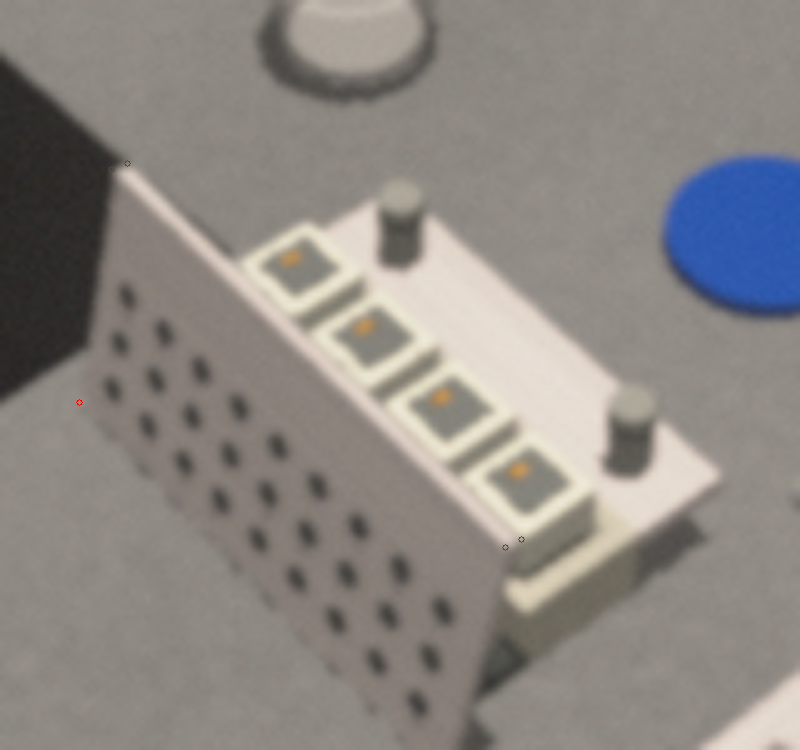

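All of the final conditions show in the pictures: foot at −86 mm, lean 0.25 rad, top at −54 mm, centred to 2 mm. The relays and both pins are home and the bystanders have not moved.

Run:
```python
from h import *
print(env.job_done()); st()
```

```text
the job is handed in; nothing more can be done
None
the job is handed in; nothing more can be done
```

I handed the job in at about 62 s of the 192 s allowed. No verdict was reported. All four relays are plugged into sockets 0 to 3, a steel pin is down in each eyelet, and the guard leans against the two posts.

**Relays and pins:** Each one bottomed out at the height expected for fully home, with only 3 to 6 N of push-back. In the last pictures all four relays sit level and the pin heads rest on the flange.

**Guard:** I fitted its pose from the last top picture.

| Measure | Fitted | Allowed |
|---|---|---|
| Lean | 0.25 rad | 0.12 to 0.55 |
| Foot, base x | −86 mm | −135 to −65 |
| Top edge, base x | −54 mm | −70 to −20 |
| Off centre | about 2 mm | 25 |
| Out of square | about 0.001 rad | 0.2 |

The guard's contact force on the posts was not measured. It stands tilted with nothing else holding it up, so it must be touching them.

**Bystanders:** The cup, the blue lid and the screwdriver show no real movement. The yellow look-alike pin shifted early in the run, while the arm crossed from its start pose to the mat. I never gripped it, and the cause was not checked.

**What went wrong or disagreed:**
- **Failed grasps:** The first grasp closed too briefly. The second closed above the relay because the fingertips sit about 27 mm higher than the reported tool position implies. I found that by touching a relay's top and allowed for it from then on.
- **Camera against robot:** The cameras placed the seated relays about 1.5 mm nearer the robot in x than the robot's own reading. Some single-camera relay fits were several millimetres off because the relays' white edges blend into the white block.

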